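# Tip the fence tray to line up the clean pucks, then close the bail

### The job

Four cleaned white pucks lie loose on the fence tray and must be locked in one row for carrying, without the gripper touching them. Take the tweezers out and lay them flat on the mat or bench, clear of the tray, then tip the tray up by its pull bar, fence side down, until all four pucks have slid against the fence, and set it down flat again. Last, swing the wire bail fully down behind the row, and leave the bottles, beaker and glass dish around the tray undisturbed.

Things in the scene. Friction and masses are not known exactly. Their poses are not given: they have to be found in the camera images.
- tray: Loose steel fence tray, dark grey floor, 0.45 kg. Origin: centre of the underside of its feet; x points from the pull bar to the fence, y along the fence, z up. Floor top at z = 8 mm, inside x = -85 to 85, y = -115 to 115 mm. Three rims only 4.5 mm high, 2.5 mm thick. Pucks start to slide at 9 to 14 degrees of tilt; two that wedge on each other need up to 25 to 30 degrees.
- fence (a point): Middle of the fence's inner face at floor level, (85, 0, 8) mm in the tray's frame. The fence is a grey aluminium bar along the tray's y, 8 mm thick (x = 85 to 93 mm), top at z = 37 mm (29 mm above the floor).
- tip_edge (a point): (93, 0, 0) mm in the tray's frame: bottom outer edge of the rubber foot under the fence, along y. Lifted by its pull bar, the tray turns about this edge and hardly slips if the bar is led along that arc (radius 217 mm).
- handle (a point): Middle of the pull bar, (-122, 0, 32) mm in the tray's frame: round steel bar, diameter 10 mm, straight for 96 mm along the tray's y, 35 mm outside the rim, 27 mm of air under it. It can turn between the fingers while the tray tips. Lifting takes about 4 N. At 25 degrees of tilt it stands about 88 mm higher than at rest.
- bail (a joint): Angle of the wire bail (rad): 0 = fully closed, down behind the row; grows as it opens; about 1.82 = upright; stop at 2.2. Loop of 6 mm wire, 249 mm wide; hinge friction (0.6 N at the bar) holds it at any angle. Closed, its cross bar lies along the tray's y at x = 36, z = 16.5 mm, 3 mm behind pucks that touch the fence. A puck more than about 4 mm off the fence blocks it.
- bail_hinge (a point): Middle of the bail's hinge axis, (89, 0, 30) mm in the tray's frame, along the tray's y. The bail's cross bar runs 54.7 mm from this axis.
- bail_knob (a point): Middle of the black knob on the bail's cross bar: diameter 12 mm, 18 mm long, pointing out from the hinge; this point is 63.7 mm from the hinge axis. Bail upright: knob up, 94 mm above the mat. Closed: knob along the tray's -x at (26, 0, 20.5) mm in the tray's frame, its top 7 mm above the pucks' tops.
- tweezers: Tweezers, 130 mm long (along their y), 18 mm wide across both arms (x), 9 mm high, 25 g. Origin: middle of the underside. They lie in the tray near its middle, roughly along the tray's x, between the pucks; grasp across both arms near the middle from above. There are about 25 mm free on each side there.
- puck_0: One of four equal white fluoropolymer pucks, diameter 43 mm, 11 mm high, 30 g, lying flat and loose on the tray's floor. Origin: centre of the underside. Against the fence its centre is at x = 63.5 mm in the tray's frame. Clean: not to be touched by the gripper.
- puck_1: One of four equal white fluoropolymer pucks, diameter 43 mm, 11 mm high, 30 g, lying flat and loose on the tray's floor. Origin: centre of the underside. Against the fence its centre is at x = 63.5 mm in the tray's frame. Clean: not to be touched by the gripper.
- puck_2: One of four equal white fluoropolymer pucks, diameter 43 mm, 11 mm high, 30 g, lying flat and loose on the tray's floor. Origin: centre of the underside. Against the fence its centre is at x = 63.5 mm in the tray's frame. Clean: not to be touched by the gripper.
- puck_3: One of four equal white fluoropolymer pucks, diameter 43 mm, 11 mm high, 30 g, lying flat and loose on the tray's floor. Origin: centre of the underside. Against the fence its centre is at x = 63.5 mm in the tray's frame. Clean: not to be touched by the gripper.
- amber_bottle: Bystander: capped amber bottle, diameter 48 mm, 92 mm high, 48 g, standing on the mat near the tray: beyond its +y end or beside the +y end of the pull bar. Origin: centre of its base.
- beaker: Bystander: empty glass beaker, diameter 64 mm, 83 mm high, 60 g, standing on the mat beyond the tray's -y end or off its corner at the pull bar's -y side. Origin: centre of its base.
- dish: Bystander: covered glass dish, diameter 64 mm, 14 mm high, 45 g, in the other of the beaker's two places. Origin: centre of its base.
- vial: Bystander: small capped bottle, diameter 34 mm, 70 mm high, 40 g, in the other of the amber bottle's two places. Origin: centre of its base.
- bench_mat: Flat grey mat, 495 x 400 x 3 mm, fixed on the bench (z = 0); origin: centre of its underside, sides along world x and y, top at z = 3 mm. The tray and the bottles stand on it. A keyboard (19 mm high) and a mouse (33 mm) lie on the bare bench beyond its -y edge, fixed.

How it is judged:
On the way, in this order (a step that is already met when the one before it is completed fails the run):
1. the tweezers lie flat on the mat or bench, clear of the tray (height (world z) of tweezers below 0.015 m and (angle between tweezers's own z axis and vertical below 0.15 rad or angle between tweezers's own z axis and vertical above 2.99 rad) and (x of tweezers in the frame of tray above 0.105 m or x of tweezers in the frame of tray below -0.1 m or y of tweezers in the frame of tray above 0.13 m or y of tweezers in the frame of tray below -0.13 m)), for 0.2 s.
2. the tray is tipped on its fence side and all four pucks lie against the fence (angle between tray's own z axis and vertical above 0.1 rad and height (world z) of handle above 0.05 m and x of each of puck_0, puck_1, puck_2, puck_3 in the frame of tray above 0.0585 m and z of puck_0 in the frame of tray between 0.005 and 0.0115 m and z of puck_1 in the frame of tray between 0.005 and 0.0115 m and z of puck_2 in the frame of tray between 0.005 and 0.0115 m and z of puck_3 in the frame of tray between 0.005 and 0.0115 m), for 0.2 s.
At the end, for the whole second after the job is handed in: The bail is closed (within 0.08 rad), the tray stands flat on the mat (within 0.03 rad), all four pucks lie flat on its floor with no more than 5 mm between them and the fence, the tweezers lie flat on the mat or bench with their middle outside the tray, and all is at rest (all of step 1 and value of joint bail below 0.08 rad and angle between tray's own z axis and vertical below 0.03 rad and height (world z) of tray below 0.007 m and linear speed of each of tray, tweezers, puck_0, puck_1, puck_2, puck_3 below 0.02 m/s and x of each of puck_0, puck_1, puck_2, puck_3 in the frame of tray above 0.0585 m and z of puck_0 in the frame of tray between 0.005 and 0.0115 m and z of puck_1 in the frame of tray between 0.005 and 0.0115 m and z of puck_2 in the frame of tray between 0.005 and 0.0115 m and z of puck_3 in the frame of tray between 0.005 and 0.0115 m); the robot touches nothing.
It fails at once if the gripper touches a puck (more than 0.5 N) (contact force between any of the arm, the fingers and puck_0 above 0.5 N or contact force between any of the arm, the fingers and puck_1 above 0.5 N or contact force between any of the arm, the fingers and puck_2 above 0.5 N or contact force between any of the arm, the fingers and puck_3 above 0.5 N).
It fails at once if the amber bottle is pushed more than 15 mm or tipped (distance of amber_bottle from where it was at the start of the episode above 0.015 m or angle between amber_bottle's own z axis and vertical above 0.3 rad).
It fails at once if the beaker is pushed more than 15 mm or tipped (distance of beaker from where it was at the start of the episode above 0.015 m or angle between beaker's own z axis and vertical above 0.3 rad).
It fails at once if the glass dish is pushed more than 15 mm or tipped (distance of dish from where it was at the start of the episode above 0.015 m or angle between dish's own z axis and vertical above 0.3 rad).
It fails at once if the small bottle is pushed more than 15 mm or tipped (distance of vial from where it was at the start of the episode above 0.015 m or angle between vial's own z axis and vertical above 0.3 rad).
It also fails if it takes over 69 s, if anything falls off the work surface, if the arm or the gripper's body presses on something with over 40 N, if the wrist force passes 120 N, or if a joint passes its speed limit or range.

### The arm

A 6-joint arm with a two-finger parallel gripper is mounted at the origin on a cart in front of the work surface, level with it; the furniture and walls round the work are solid. World frame = base frame: x ahead of the robot, y to its left, z up, the work surface at z = 0. Lengths are in m, angles in rad, forces in N, time in s.
With the tool pointing down it reaches from about 0.325 to 0.775 m from the base axis. Payload 9.3 kg.
Tool frame: the origin (TCP) lies midway between the tips of the shut fingers; the grasp point (between the pads) lies r.tcp_to_grasp behind it (r.tcp_to_grasp is the distance from the TCP to the grasp point, in m); z points along the fingers, y is the direction in which the jaws open and shut (so a half turn about z gives the same grasp; the last joint's range is limited). The gripper opens to 85 mm and grips with 20 to 120 N. Pads are 22 mm wide; open, the fingers measure 114 mm over their backs; the gripper's body (76 mm by 85 mm) begins 54 mm behind the grasp point. The pads swing forward as they close: fully open they stand 13 mm farther back than shut.
Start: joints at [0.957, 0.259, 0.021, 1.334, 0, 1.418], TCP at [0.245, 0.493, 0.203] pointing down, gripper open.
Joint ranges: [-3.04, 3.04], [-0.91, 1.82], [-1.04, 1.36], [-1.92, 1.95], [-1.52, 1.45], [-3.14, 3.14]. Speed limits (rad/s): [2.22, 2.22, 2.79, 3.14, 3.14, 3.14].

### API

Orientations are given as [roll, pitch, yaw] about the fixed x, y, z axes, in that order (R = Rz(yaw) Ry(pitch) Rx(roll)).
In Python, from plant import r gives the robot as it stands. The module is installed in compiled form; this text tells all that it offers.
- The arm moves only by the shell command python3 -m inch 'ROWS' [OPENING]. ROWS is JSON, a list of rows, each an object with "dp": the shift along the tool's x, y, z in m, a list of three; "spin": the turn about the tool's z in degrees. In form: [{"dp": [tx, ty, tz], "spin": spin}, ...]. A call has 1 to 5 rows; each row is the pose to reach, as a shift and turn from the pose measured when the call began, along the tool's axes at that moment; what a row does not reach only later rows make up. A row lasts 1/10 s, in which the tool goes at most 50 mm and 8.59 degrees, less where a joint would pass 70% of its speed; a pose out of reach is approached as far as the arm can. A call with a gripper value outside its range is refused whole. OPENING is the gripper command: -1 is shut, 1 is fully open, values between are in proportion, set as the call begins (- or left out, the last holds). The fingers move at their own pace and stop on an object; the grip force is fixed at half the most. Time passes only in rows, so rows that repeat a pose let the fingers close. It gives the time, the measured TCP pose, the force and the opening at its end, in the units of the state.
- r.read_state(): the state, without advancing time (a new reading comes with each control period).
- r.read_camera(name): name is "scene" or "top" or "wrist"; returns the picture (420x560x3 uint8, red, green, blue); there is no depth.
- r.camera_params(name): a dict with "fx", "fy", "cx", "cy" (pixels), "pose" (4x4, takes a point from camera to world coordinates); the wrist camera has in their place "tool_from_camera" (4x4, takes a point from camera to tool coordinates, whose origin is the TCP and whose axes are the flange's). Camera axes: x right, y down, z forward; pixel columns grow to the right and rows downward; lengths in m; the calibration is good to about 2 mm. A picture is of the moment at which its call begins: read the wrist's pose just before it. camera_params takes no time and is no camera call.
- r.sign_off(): hands the job in, once; it reports no verdict.
The state is a dict: "clock": time; "q": joint angles; "qd": joint speeds; "tau": joint torques, N m; "position": TCP position; "eef_rot": TCP orientation; "ft_force": force on the tool from outside, world axes, zero at the start; "torque": the same for the moment, N m; "width": finger opening in m.
Only numpy, scipy, OpenCV 4.12 (cv2) and the standard library are available. Lean on these libraries where they do the work, as an engineer would, in place of code of your own. Each camera call takes 0.05 s, during which the arm holds its last target.

## Working session

There is one attempt and no reset: what is moved stays moved. The work goes in short steps, Python scripts to look and compute and a shell command to move; the robot and the scene stay as the last step left them, time stands still between calls to the robot, and variables do not carry over. Pictures are saved under pics/ and viewed, and the job is handed in when it is done.

```bash
mkdir -p pics; ls; python3 - <<'E'
from plant import r
import cv2,numpy as np
print(r.read_state()); print(r.tcp_to_grasp)
for n in ("scene","top"):
    im=r.read_camera(n); cv2.imwrite(f"pics/{n}0.png",im[:,:,::-1])
    p=r.camera_params(n); print(n,{k:np.round(v,4).tolist() for k,v in p.items()})
print({k:np.round(v,4).tolist() for k,v in r.camera_params("wrist").items()})
E
```

```text
pics
{'clock': 0.0, 'q': array([ 9.57395857e-01,  2.59232832e-01,  2.07619442e-02,  1.33369101e+00,
       -2.41198985e-05,  1.41816889e+00]), 'qd': array([-0.00082526, -0.00240704, -0.00196553,  0.00093028, -0.00153946,
        0.0001096 ]), 'tau': array([-1.13775626e-03, -5.55642807e+01,  3.44531679e+01,  1.35617639e-02,
       -1.64625490e-04, -2.68027981e-05]), 'position': array([0.24439563, 0.49236987, 0.20264418]), 'eef_rot': array([-3.14023929e+00, -1.83775350e-04,  2.68081951e+00]), 'ft_force': array([ 0.74618637, -0.77274756,  0.13000193]), 'torque': array([ 0.00219293,  0.05301228, -0.00685363]), 'width': 0.08555726743163355}
0.0187
scene {'fx': 407.4295, 'fy': 407.4295, 'cx': 279.887, 'cy': 212.9187, 'pose': [[-0.3732, 0.7817, -0.4997, 1.0183], [0.9277, 0.3219, -0.1893, 0.2973], [0.0129, -0.5341, -0.8453, 0.7536], [0.0, 0.0, 0.0, 1.0]]}
top {'fx': 544.3626, 'fy': 544.3626, 'cx': 286.8646, 'cy': 215.9104, 'pose': [[0.028, -0.9922, 0.1211, 0.4743], [-0.9996, -0.0291, -0.0069, 0.1367], [0.0104, -0.1209, -0.9926, 0.8956], [0.0, 0.0, 0.0, 1.0]]}
{'fx': 326.7629, 'fy': 326.7629, 'cx': 281.373, 'cy': 208.8396, 'tool_from_camera': [[0.0003, -0.9581, -0.2866, 0.0727], [1.0, 0.0001, 0.0006, -0.0002], [-0.0006, -0.2866, 0.9581, -0.1711], [0.0, 0.0, 0.0, 1.0]]}
```

View pics/scene0.png

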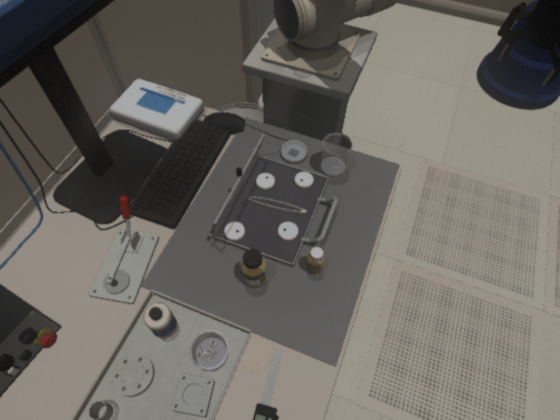

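View pics/top0.png

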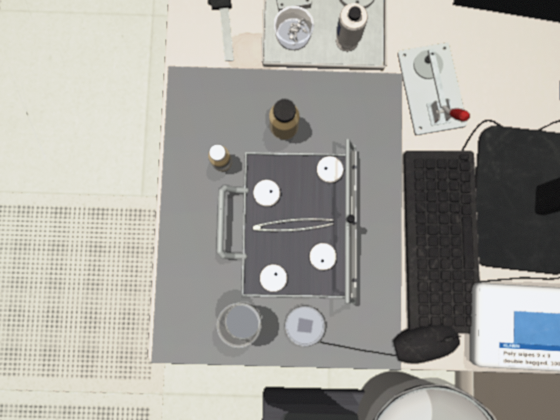

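The scene view shows the tray with its fence toward the keyboard and the pull bar toward the open side. In the top view:

| Item | Pixel position or extent |
|---|---|
| Tray floor | about (245–345, 153–297) |
| Fence | x about 350 |
| Knob | (351, 219) |
| Pull bar | x about 223, y 188–258 |
| Tweezers | (253–335, 225) |
| Vial | (218, 157) |
| Amber bottle | (284, 118) |
| Beaker | (240, 323) |
| Dish | (305, 325) |

Next I'll measure these.

```bash
cat > h.py <<'E'
import numpy as np,cv2
from plant import r
def ray(n,uv,z,pose=None):
    p=r.camera_params(n); T=np.array(p["pose"]) if pose is None else pose
    d=T[:3,:3]@np.array([(uv[0]-p["cx"])/p["fx"],(uv[1]-p["cy"])/p["fy"],1]); o=T[:3,3]
    return o+d*(z-o[2])/d[2]
def proj(n,X,pose=None):
    p=r.camera_params(n); T=np.array(p["pose"]) if pose is None else pose
    c=np.linalg.inv(T)@np.append(X,1); return np.array([p["fx"]*c[0]/c[2]+p["cx"],p["fy"]*c[1]/c[2]+p["cy"]])
E
python3 - <<'E'
from h import *
im=cv2.imread("pics/top0.png")
c=cv2.resize(im[100:350,190:390],None,fx=2.4,fy=2.4,interpolation=cv2.INTER_CUBIC)
cv2.imwrite("pics/topc.png",c)
g=cv2.cvtColor(im,cv2.COLOR_BGR2GRAY)
m=(g>200).astype(np.uint8); n,l,s,ce=cv2.connectedComponentsWithStats(m)
for i in range(1,n):
    if s[i,4]>60 and 200<ce[i][0]<360 and 130<ce[i][1]<310: print(s[i],ce[i],ray("top",ce[i],0.022).round(4))
# rough tray floor corners
for uv in [(245,153),(345,153),(345,297),(243,297)]: print(uv,ray("top",uv,.0155).round(4))
E
```

```text
[210 145  15  15 181] [216.75690608 151.80662983] [0.6833 0.2484 0.022 ]
[317 157  26  25 484] [329.55165289 168.6177686 ] [0.6609 0.063  0.022 ]
[254 180  25  25 497] [265.98390342 192.26156942] [0.6186 0.1656 0.022 ]
[310 244  25  25 505] [322.31683168 255.91683168] [0.518 0.072 0.022]
[260 265  26  26 526] [272.70532319 277.65589354] [0.4811 0.1504 0.022 ]
(245, 153) [0.6843 0.2026 0.0155]
(345, 153) [0.6893 0.0374 0.0155]
(345, 297) [0.4537 0.0338 0.0155]
(243, 297) [0.4491 0.197  0.0155]
```

View pics/topc.png

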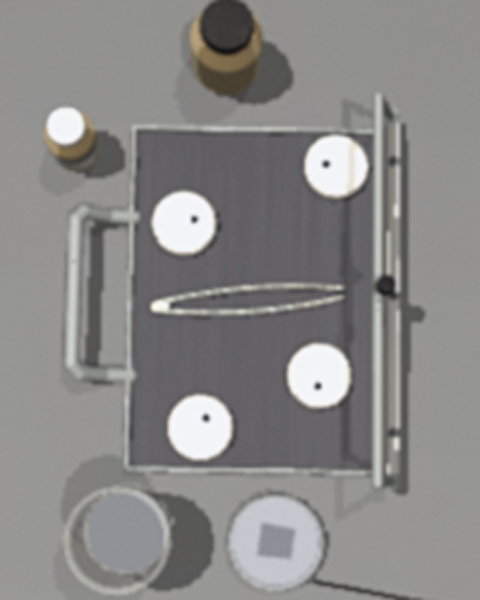

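```bash
python3 - <<'E'
from h import *
im=cv2.imread("pics/scene0.png")
cv2.imwrite("pics/scc.png",cv2.resize(im[110:300,190:370],None,fx=3.1,fy=3.1,interpolation=cv2.INTER_CUBIC))
f=lambda u,v:(u/2.4+190-.3,v/2.4+100-.3)
P={}
for n,uv,z in [("TL",(133,127),.0155),("BL",(126,469),.0155),("h1",(77,225),.035),("h2",(74,362),.035),("hm",(75,293),.035),("twb",(160,306),.018),("twt",(346,292),.018),("twmid",(250,299),.016),("knob",(386,286),.094),("fTR",(379,95),.04),("fBR",(379,486),.04),("vialtop",(66,126),.073),("ambertop",(227,24),.095),("beaktop",(119,540),.086),("dish",(276,541),.017)]:
    P[n]=ray("top",f(*uv),z); print(n,P[n].round(4))
d=P["TL"]-P["BL"]; print("len",np.linalg.norm(d),"(235) yaw of tray y",np.degrees(np.arctan2(d[1],d[0])))
d=P["h1"]-P["h2"]; print("h yaw",np.degrees(np.arctan2(d[1],d[0])))
d=P["fTR"]-P["fBR"]; print("f yaw",np.degrees(np.arctan2(d[1],d[0])),np.linalg.norm(d))
print("dist TL..h",)
E
```

```text
TL [0.6849 0.2024 0.0155]
BL [0.4521 0.1984 0.0155]
h1 [0.6124 0.2357 0.035 ]
h2 [0.5212 0.2338 0.035 ]
hm [0.5669 0.2351 0.035 ]
twb [0.5616 0.1794 0.018 ]
twt [0.5747 0.054  0.018 ]
twmid [0.5683 0.1188 0.016 ]
knob [0.5705 0.0365 0.094 ]
fTR [0.7061 0.0363 0.04  ]
fBR [0.4463 0.0325 0.04  ]
vialtop [0.6705 0.2411 0.073 ]
ambertop [0.7342 0.1396 0.095 ]
beaktop [0.411  0.1961 0.086 ]
dish [0.4077 0.0974 0.017 ]
len 0.23287797978056324 (235) yaw of tray y 0.9912639187986977
h yaw 1.1966265519043524
f yaw 0.8331707120775942 0.25974001748807135
dist TL..h
```

View pics/scc.png

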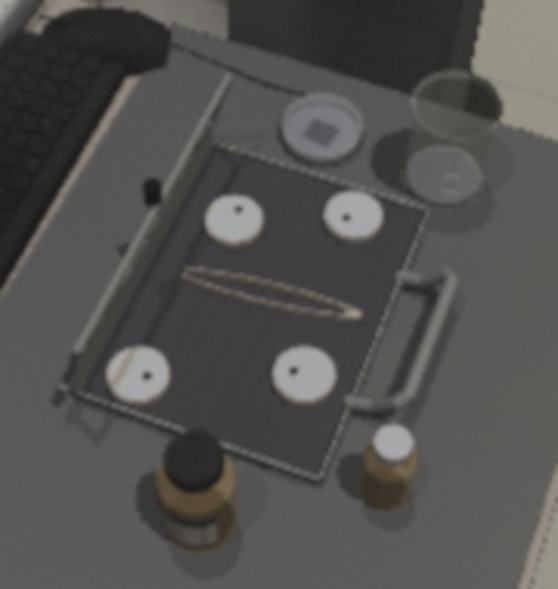

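```bash
cat >> h.py <<'E'
from scipy.spatial.transform import Rotation as R
def go(x,y,z,yaw):
    s=r.read_state(); M=R.from_euler("xyz",s["eef_rot"]).as_matrix()
    d=M.T@(np.array([x,y,z])-s["position"])
    cur=np.degrees(s["eef_rot"][2]); sp=-((yaw-cur+180)%360-180)
    print("dp",d.round(4).tolist(),"spin",round(sp,2),"| pos",s["position"].round(4),"yaw",round(cur,1))
def wpose():
    s=r.read_state(); T=np.eye(4); T[:3,:3]=R.from_euler("xyz",s["eef_rot"]).as_matrix(); T[:3,3]=s["position"]
    return T@np.array(r.camera_params("wrist")["tool_from_camera"])
def snap(n,f):
    p=wpose() if n=="wrist" else None
    im=r.read_camera(n); cv2.imwrite(f"pics/{f}.png",im[:,:,::-1])
    if p is not None: np.save(f"pics/{f}.npy",p)
    return im
E
python3 -c "
from h import *
go(.568,.117,.16,96)
print(ray('top',(162,230),.003),ray('top',(403,230),.003))
k=[ray('scene',(239,171.5),z) for z in (.08,.09,.1)];print(k)
k=[ray('top',(350.5,218.9),z) for z in (.08,.09,.1)];print(k)"
```

```text
dp [-0.4568, -0.1923, 0.0429] spin 57.6 | pos [0.2444 0.4924 0.2027] yaw 153.6
[0.55391713 0.3348727  0.003     ] [ 0.56543934 -0.06179253  0.003     ]
[array([0.55774033, 0.02936393, 0.08      ]), array([0.56457713, 0.03334086, 0.09      ]), array([0.57141392, 0.03731779, 0.1       ])]
[array([0.57211107, 0.03480107, 0.08      ]), array([0.57091184, 0.03604984, 0.09      ]), array([0.56971261, 0.03729862, 0.1       ])]
```

```bash
python3 -m inch '[{"dp":[-0.457,-0.192,0.02],"spin":58},{"dp":[-0.457,-0.192,0.02],"spin":58},{"dp":[-0.457,-0.192,0.02],"spin":58},{"dp":[-0.457,-0.192,0.02],"spin":58},{"dp":[-0.457,-0.192,0.02],"spin":58}]' 0.05; python3 -c "
from h import *
go(.568,.117,.16,96)"
```

```text
clock: 0.6
position: [0.4085, 0.3018, 0.1928]
eef_rot: [-3.141, 0.001, 1.925]
ft_force: [0.2, 0.6, 0.4]
width: 0.0447
dp [-0.2286, 0.0856, 0.0328] spin 14.29 | pos [0.4085 0.3018 0.1928] yaw 110.3
```

```bash
python3 -m inch '[{"dp":[-0.229,0.086,0.033],"spin":14.3},{"dp":[-0.229,0.086,0.033],"spin":14.3},{"dp":[-0.229,0.086,0.033],"spin":14.3},{"dp":[-0.229,0.086,0.033],"spin":14.3},{"dp":[-0.229,0.086,0.033],"spin":14.3}]'; python3 -c "
from h import *
go(.568,.117,.16,96)"
```

```text
clock: 1.1
position: [0.5695, 0.1148, 0.1593]
eef_rot: [-3.14, 0.001, 1.675]
ft_force: [0.6, 1.0, -0.1]
width: 0.0447
dp [0.0023, -0.0013, -0.0007] spin -0.03 | pos [0.5695 0.1148 0.1593] yaw 96.0
```

```bash
python3 -m inch '[{"dp":[0.002,-0.001,0],"spin":0},{"dp":[0.002,-0.001,0],"spin":0}]'; python3 -c "
from h import *
snap('wrist','w1')
go(.568,.117,.16,96)"
```

```text
clock: 1.3
position: [0.5683, 0.1156, 0.1582]
eef_rot: [-3.138, 0.0, 1.673]
ft_force: [-1.0, 0.4, 0.5]
width: 0.0448
dp [0.0004, 0.0002, -0.0012] spin -0.07 | pos [0.5679 0.1166 0.1588] yaw 95.9
```

View pics/w1.png

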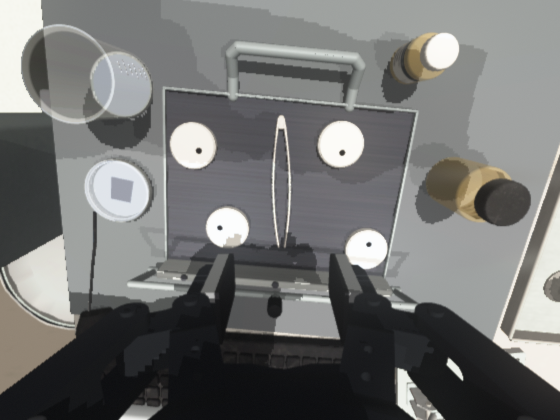

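Wrist view: the tweezers run from (281,116) to (282,247) with their widest part at about (282,183), and pucks sit either side.

```bash
python3 -c "
from h import *
P=np.load('pics/w1.npy')
for uv in [(281,118),(282,247),(282,183),(272,183),(292,183)]: print(uv,ray('wrist',uv,.017,P).round(4))
for uv,z in [((297,51),.038),((233,51),.038),((361,60),.038),((167,90),.0155),((415,112),.0155)]: print(uv,ray('wrist',uv,z,P).round(4))
for uv in [(193,145),(341,144),(228,228),(366,249)]: print(uv,ray('wrist',uv,.022,P).round(4))
go(.568,.117,.06,96)
"
```

```text
(281, 118) [0.561  0.1819 0.017 ]
(282, 247) [0.5751 0.0542 0.017 ]
(282, 183) [0.5682 0.1213 0.017 ]
(272, 183) [0.5585 0.1203 0.017 ]
(292, 183) [0.5779 0.1223 0.017 ]
(297, 51) [0.5687 0.2358 0.038 ]
(233, 51) [0.5169 0.2306 0.038 ]
(361, 60) [0.6216 0.2345 0.038 ]
(167, 90) [0.456  0.1956 0.0155]
(415, 112) [0.6831 0.1997 0.0155]
(193, 145) [0.4823 0.1496 0.022 ]
(341, 144) [0.6187 0.1646 0.022 ]
(228, 228) [0.5191 0.0712 0.022 ]
(366, 249) [0.6602 0.0629 0.022 ]
dp [0.0004, 0.0004, 0.0988] spin -0.07 | pos [0.5679 0.1166 0.1588] yaw 95.9
```

```bash
python3 -m inch '[{"dp":[0.001,0,0.04],"spin":0},{"dp":[0.001,0,0.08],"spin":0},{"dp":[0.001,0,0.11],"spin":0},{"dp":[0.001,0,0.135],"spin":0},{"dp":[0.001,0,0.135],"spin":0}]'; python3 -c "
from h import *
go(.568,.118,.014,96)"
```

```text
clock: 1.85
position: [0.5645, 0.1188, 0.0212]
eef_rot: [-3.134, 0.0, 1.676]
ft_force: [-0.3, -0.3, -1.0]
width: 0.0446
dp [-0.0011, 0.0035, 0.0072] spin 0.04 | pos [0.5645 0.1188 0.0212] yaw 96.0
```

```bash
python3 -m inch '[{"dp":[-0.001,0.0035,0.004],"spin":0},{"dp":[-0.001,0.0035,0.0075],"spin":0},{"dp":[-0.001,0.0035,0.0075],"spin":0}]'; python3 -m inch '[{"dp":[0,0,0],"spin":0},{"dp":[0,0,0],"spin":0},{"dp":[0,0,0],"spin":0},{"dp":[0,0,0],"spin":0},{"dp":[0,0,0],"spin":0}]' -1
```

```text
clock: 2.15
position: [0.5684, 0.1185, 0.0145]
eef_rot: [-3.135, 0.0, 1.677]
ft_force: [0.2, 0.1, -0.4]
width: 0.0451
clock: 2.65
position: [0.5685, 0.1184, 0.0145]
eef_rot: [-3.135, 0.0, 1.677]
ft_force: [-0.9, 0.2, 0.0]
width: -0.0001
```

```bash
python3 -m inch '[{"dp":[0,0,-0.015],"spin":0},{"dp":[0,0,-0.045],"spin":0},{"dp":[0,0,-0.08],"spin":0},{"dp":[0,0,-0.11],"spin":0},{"dp":[0,0,-0.11],"spin":0}]';python3 -c "
from h import *
snap('wrist','w2')
go(.545,.295,.13,180)"
```

```text
clock: 3.15
position: [0.5713, 0.1186, 0.1288]
eef_rot: [3.141, 0.0, 1.677]
ft_force: [0.5, -0.4, 0.5]
width: -0.0001
dp [0.1781, -0.0066, -0.0035] spin -83.94 | pos [0.5703 0.1185 0.1265] yaw 96.1
```

View pics/w2.png

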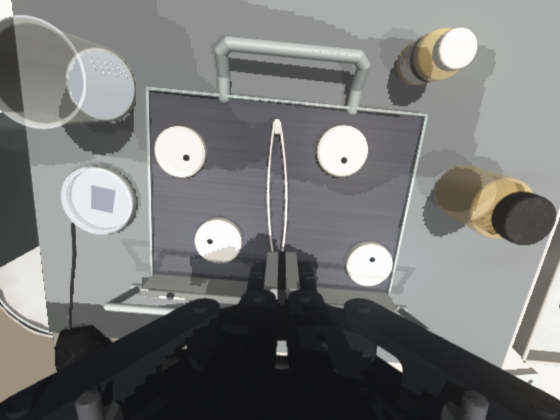

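```bash
python3 -c "
from h import *
P=np.load('pics/w2.npy')
s=r.read_state()
print(proj('wrist',[.5685,.1184,.017],P),proj('wrist',s['position'],P))
for uv in [(277,124),(281,255),(277,190)]: print(uv,ray('wrist',uv,.017,P).round(4))
go(.568,.118,.05,96)
print(proj('wrist',s['position']+[0,0,.0187],P))
# two-view height check of tweezers rear end and puck
"
```

```text
[277.92221836 196.05546074] [279.43274757 243.73051003]
(277, 124) [0.5613 0.1803 0.017 ]
(281, 255) [0.5773 0.0617 0.017 ]
(277, 190) [0.5671 0.1238 0.017 ]
dp [-0.0003, -0.0022, 0.0765] spin 0.06 | pos [0.5703 0.1185 0.1265] yaw 96.1
[279.27471995 257.77506639]
```

```bash
python3 -c "
from h import *
p=r.camera_params('wrist');T=np.array(p['tool_from_camera'])
for x in (.011,-.011):
  for z in (0,-.01,-.02,-.03):
    print(x,z,proj('wrist',np.array([x,0,z]),T).round(1))
"; python3 -c "
import cv2
im=cv2.imread('pics/w2.png')[230:350,200:360]
cv2.imwrite('pics/w2c.png',cv2.resize(im,None,fx=5,fy=5,interpolation=2))"
```

```text
0.011 0 [281.1 227. ]
0.011 -0.01 [281.1 233.4]
0.011 -0.02 [281.1 240.6]
0.011 -0.03 [281.1 248.7]
-0.011 0 [281.1 263.1]
-0.011 -0.01 [281.1 271.2]
-0.011 -0.02 [281.1 280.3]
-0.011 -0.03 [281.1 290.4]
```

View pics/w2c.png

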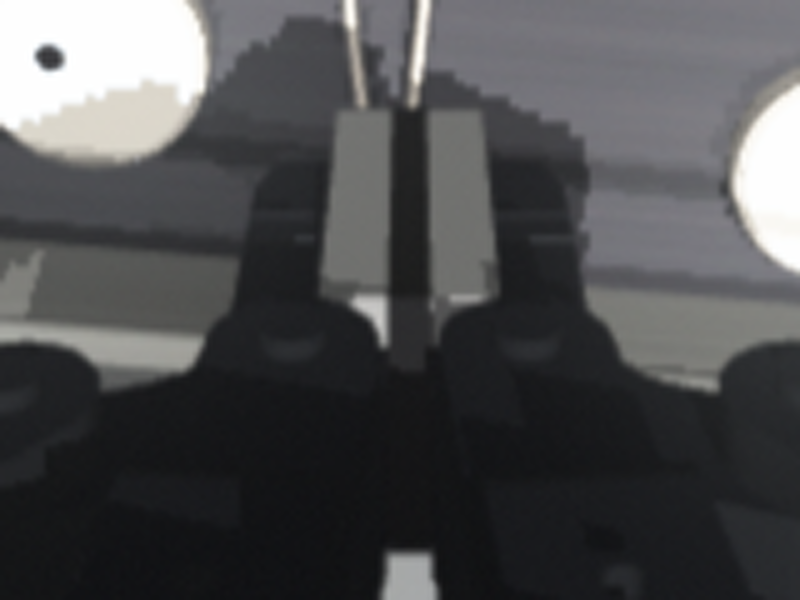

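```bash
python3 -c "
from h import *
im=snap('scene','s2')
s=r.read_state();print(s['position'],proj('scene',s['position']),proj('scene',s['position']+[0,0,.03]))
u,v=proj('scene',s['position']).astype(int)
c=im[v-70:v+50,u-80:u+80,::-1]
cv2.imwrite('pics/s2c.png',cv2.resize(c,None,fx=5,fy=5,interpolation=2))"
```

```text
[0.56943949 0.11849476 0.12495359] [276.57123588 175.44933072] [276.66732697 165.66184259]
```

View pics/s2c.png

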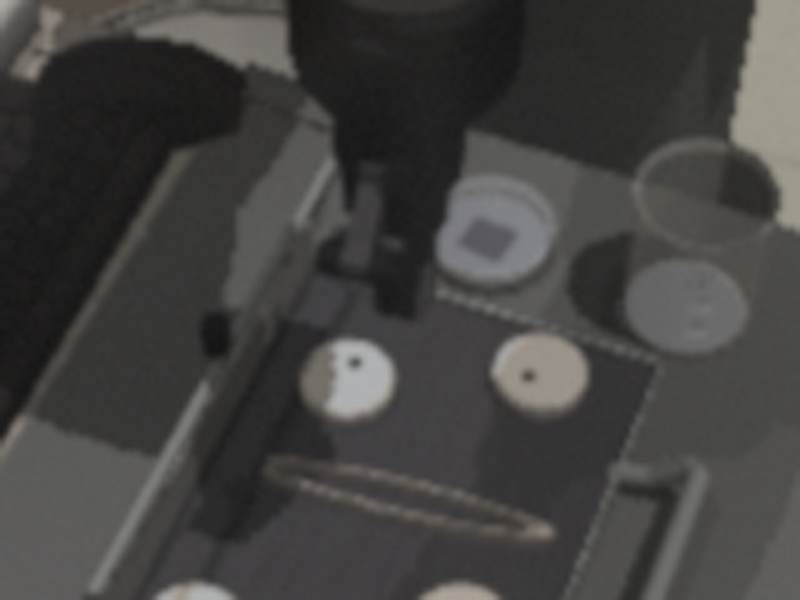

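```bash
python3 -m inch '[{"dp":[0,0,0.03],"spin":0},{"dp":[0,-0.001,0.06],"spin":0},{"dp":[0,-0.001,0.09],"spin":0},{"dp":[0,-0.001,0.11],"spin":0},{"dp":[0,-0.001,0.11],"spin":0}]' 0.05; python3 -c "
from h import *
im=snap('scene','s3');snap('wrist','w3')
s=r.read_state();print(s['position'],proj('scene',s['position']))
u,v=proj('scene',s['position']).astype(int)
c=im[v-70:v+50,u-80:u+80,::-1]
a=cv2.resize(c,None,fx=5,fy=5,interpolation=2);cv2.circle(a,(402,352),4,(0,0,255),1)
cv2.imwrite('pics/s3c.png',a)"
```

```text
clock: 3.75
position: [0.565, 0.1181, 0.011]
eef_rot: [-3.129, -0.0, 1.677]
ft_force: [-0.6, 0.4, 0.8]
width: 0.045
[0.56735611 0.11824444 0.01442038] [276.52061077 205.87890947]
```

View pics/s3c.png

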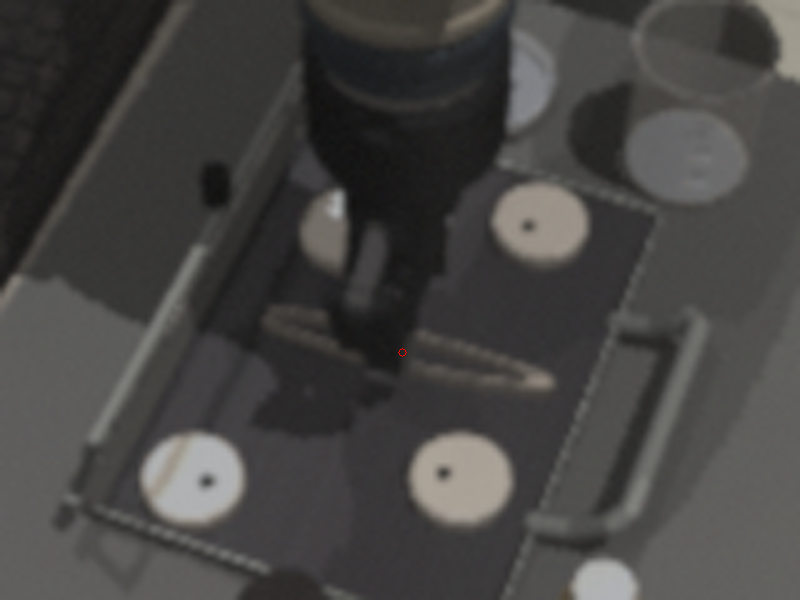

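View pics/w3.png

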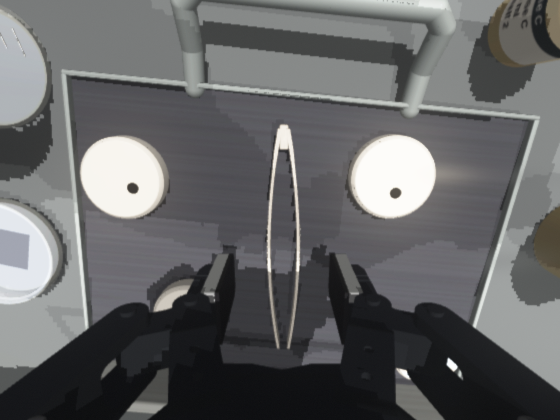

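```bash
python3 -c "
from h import *
s=r.read_state()['position']
o=np.array([276-80,205-70])
for dx in (.0225,.03,.037):
  for dy in (-.011,.011):
    for z in (0,.01,.02,.03): print(dx,dy,z,((proj('scene',s+[dx,dy,z])-o)*5).round(0))
P=np.load('pics/w3.npy')
for z in (0,.01,.02,.03): print(z,[proj('wrist',s+[dx,dy,z],P).round(0).tolist() for dx,dy in((.0225,.011),(.0225,-.011),(-.0225,.011))])
a=cv2.imread('pics/w3.png')[220:340,200:360]
cv2.imwrite('pics/w3c.png',cv2.resize(a,None,fx=5,fy=5,interpolation=2))
"
```

```text
0.0225 -0.011 0 [359. 387.]
0.0225 -0.011 0.01 [359. 374.]
0.0225 -0.011 0.02 [359. 361.]
0.0225 -0.011 0.03 [358. 348.]
0.0225 0.011 0 [407. 403.]
0.0225 0.011 0.01 [407. 391.]
0.0225 0.011 0.02 [407. 378.]
0.0225 0.011 0.03 [407. 365.]
0.03 -0.011 0 [352. 400.]
0.03 -0.011 0.01 [352. 388.]
0.03 -0.011 0.02 [352. 375.]
0.03 -0.011 0.03 [351. 362.]
0.03 0.011 0 [400. 417.]
0.03 0.011 0.01 [400. 405.]
0.03 0.011 0.02 [400. 392.]
0.03 0.011 0.03 [400. 379.]
0.037 -0.011 0 [346. 413.]
0.037 -0.011 0.01 [345. 401.]
0.037 -0.011 0.02 [345. 388.]
0.037 -0.011 0.03 [345. 375.]
0.037 0.011 0 [394. 430.]
0.037 0.011 0.01 [394. 418.]
0.037 0.011 0.02 [394. 405.]
0.037 0.011 0.03 [394. 392.]
0 [[326.0, 232.0], [320.0, 268.0], [244.0, 224.0]]
0.01 [[328.0, 239.0], [322.0, 277.0], [242.0, 230.0]]
0.02 [[330.0, 247.0], [324.0, 286.0], [240.0, 237.0]]
0.03 [[333.0, 255.0], [327.0, 297.0], [237.0, 245.0]]
```

View pics/w3c.png

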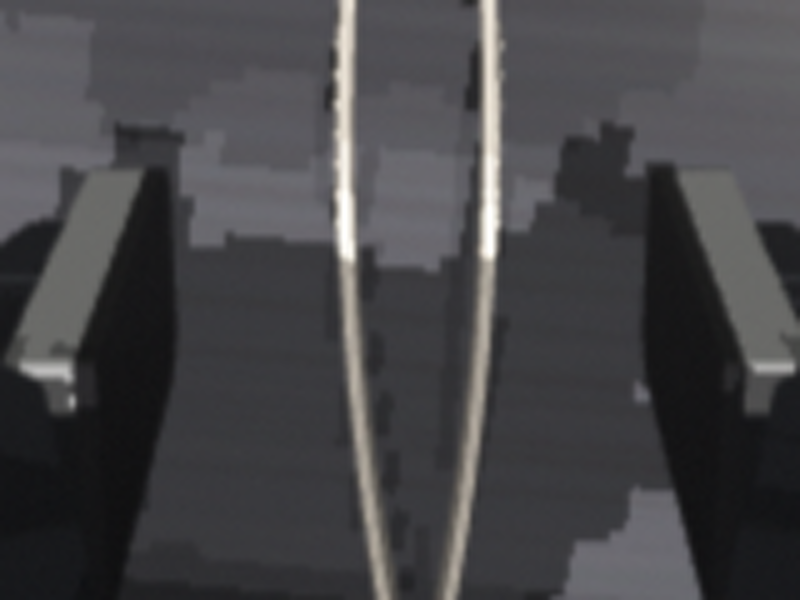

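```bash
python3 -m inch '[{"dp":[0,-0.001,0.005],"spin":0},{"dp":[0,-0.001,0.01],"spin":0},{"dp":[0,-0.001,0.014],"spin":0},{"dp":[0,-0.001,0.014],"spin":0}]'; python3 -c "
from h import *
snap('wrist','w4')
P=np.load('pics/w4.npy');s=r.read_state()['position'];print(s)
for z in (0,.01,.02,.03): print(z,[proj('wrist',s+[dx,dy,z],P).round(0).tolist() for dx,dy in((.0225,.011),(.0225,-.011),(-.0225,.011))])
a=cv2.imread('pics/w4.png')[220:340,200:360]
cv2.imwrite('pics/w4c.png',cv2.resize(a,None,fx=5,fy=5,interpolation=2))
"
```

```text
clock: 4.25
position: [0.5661, 0.1181, 0.0001]
eef_rot: [-3.134, 0.0, 1.677]
ft_force: [0.7, -0.2, 0.6]
width: 0.0448
[5.66157158e-01 1.18128664e-01 3.85329628e-04]
0 [[324.0, 231.0], [318.0, 267.0], [243.0, 223.0]]
0.01 [[326.0, 238.0], [320.0, 275.0], [241.0, 229.0]]
0.02 [[328.0, 245.0], [322.0, 285.0], [238.0, 236.0]]
0.03 [[331.0, 254.0], [324.0, 295.0], [235.0, 244.0]]
```

View pics/w4c.png

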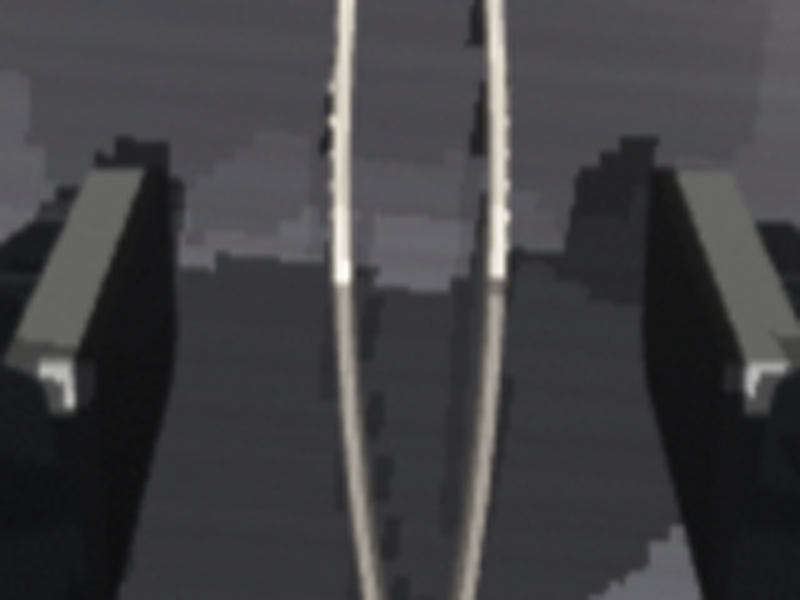

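```bash
python3 -m inch '[{"dp":[0.001,-0.002,0.004],"spin":0},{"dp":[0.001,-0.002,0.008],"spin":0},{"dp":[0.001,-0.002,0.01],"spin":0},{"dp":[0.001,-0.002,0.01],"spin":0}]'; python3 -m inch '[{"dp":[0,0,0],"spin":0},{"dp":[0,0,0],"spin":0},{"dp":[0,0,0],"spin":0},{"dp":[0,0,0],"spin":0}]' -0.58; python3 -c "
from h import *
snap('wrist','w5')
a=cv2.imread('pics/w5.png')[220:340,200:360]
cv2.imwrite('pics/w5c.png',cv2.resize(a,None,fx=5,fy=5,interpolation=2))
"
```

```text
clock: 4.7
position: [0.5638, 0.1189, -0.01]
eef_rot: [-3.134, 0.0, 1.677]
ft_force: [-0.8, -0.0, 0.2]
width: 0.0447
clock: 5.1
position: [0.5639, 0.1189, -0.0099]
eef_rot: [-3.134, 0.0, 1.677]
ft_force: [-0.4, 0.1, 0.2]
width: 0.0181
```

View pics/w5c.png

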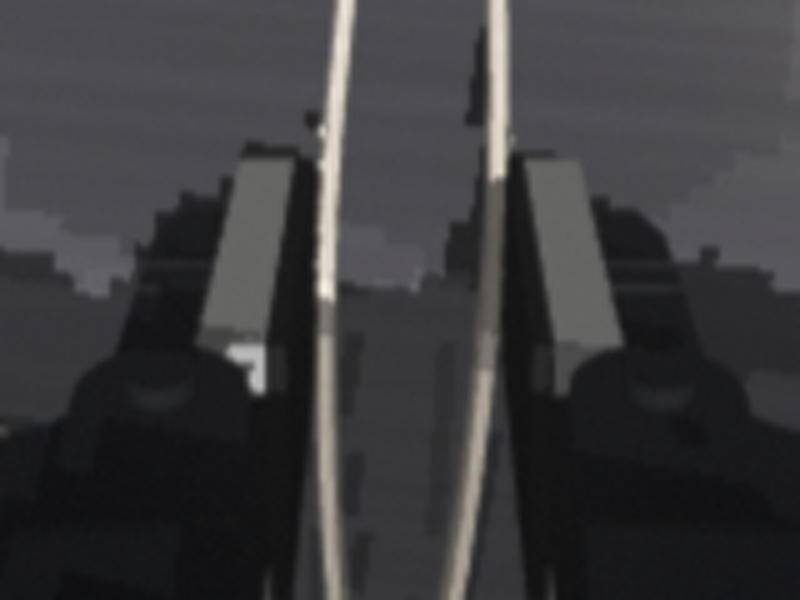

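```bash
python3 -m inch '[{"dp":[0,0,0.002],"spin":0},{"dp":[0,0,0.002],"spin":0}]' ; python3 -m inch '[{"dp":[0,0,0],"spin":0},{"dp":[0,0,0],"spin":0},{"dp":[0,0,0],"spin":0},{"dp":[0,0,0],"spin":0}]' -1
```

```text
clock: 5.35
position: [0.5637, 0.1189, -0.0121]
eef_rot: [-3.134, 0.0, 1.677]
ft_force: [0.5, 0.1, -0.4]
width: 0.0182
clock: 5.75
position: [0.5638, 0.1189, -0.0119]
eef_rot: [-3.134, 0.0, 1.677]
ft_force: [-1.7, -0.3, 4.8]
width: 0.0149
```

```bash
python3 -m inch '[{"dp":[0,0,-0.015],"spin":0},{"dp":[0,0,-0.05],"spin":0},{"dp":[0,0,-0.09],"spin":0},{"dp":[0,0,-0.12],"spin":0},{"dp":[0,0,-0.12],"spin":0}]';python3 -c "
from h import *
snap('wrist','w6')
go(.545,.295,.12,180)"
```

```text
clock: 6.25
position: [0.5668, 0.1192, 0.1121]
eef_rot: [-3.14, 0.0, 1.677]
ft_force: [0.9, 0.1, -0.6]
width: 0.0141
dp [0.1771, -0.0021, -0.0103] spin -83.94 | pos [0.5658 0.1191 0.1097] yaw 96.1
```

View pics/w6.png

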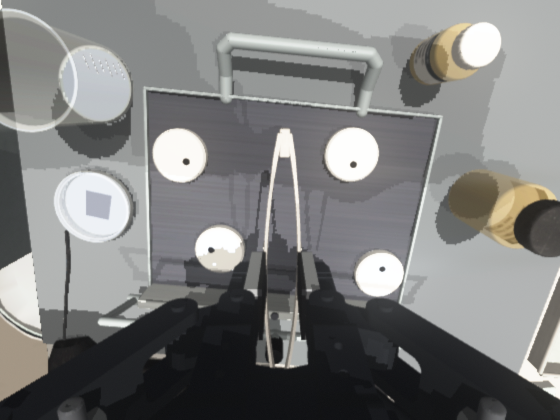

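```bash
python3 -m inch '[{"dp":[0.04,0,-0.01],"spin":-8},{"dp":[0.08,-0.001,-0.01],"spin":-16},{"dp":[0.12,-0.002,-0.01],"spin":-24},{"dp":[0.16,-0.002,-0.01],"spin":-32},{"dp":[0.177,-0.002,-0.01],"spin":-40}]';python3 -c "
from h import *
go(.545,.295,.12,180)"
```

```text
clock: 6.8
position: [0.5436, 0.2976, 0.1176]
eef_rot: [-3.136, -0.004, 2.383]
ft_force: [0.5, -0.7, 0.4]
width: 0.015
dp [-0.0028, -0.001, -0.0024] spin -43.48 | pos [0.5436 0.2976 0.1176] yaw 136.5
```

```bash
python3 -m inch '[{"dp":[-0.003,-0.001,0],"spin":-8.5},{"dp":[-0.003,-0.001,0],"spin":-17},{"dp":[-0.003,-0.001,0],"spin":-25.5},{"dp":[-0.003,-0.001,0],"spin":-34},{"dp":[-0.003,-0.001,0],"spin":-42}]';python3 -m inch '[{"dp":[0,0,0],"spin":-2},{"dp":[0,0,0],"spin":-2}]';python3 -c "
from h import *
go(.545,.295,.03,180); snap('wrist','w7')"
```

```text
clock: 7.3
position: [0.5443, 0.2946, 0.1155]
eef_rot: [-3.139, -0.01, 3.122]
ft_force: [0.4, 0.2, -0.3]
width: 0.0144
clock: 7.5
position: [0.5434, 0.2943, 0.1135]
eef_rot: [-3.139, -0.013, -3.126]
ft_force: [0.7, -0.3, 0.3]
width: 0.0143
dp [-0.0026, 0.0009, 0.0834] spin 0.91 | pos [0.5434 0.2943 0.1135] yaw -179.1
```

View pics/w7.png

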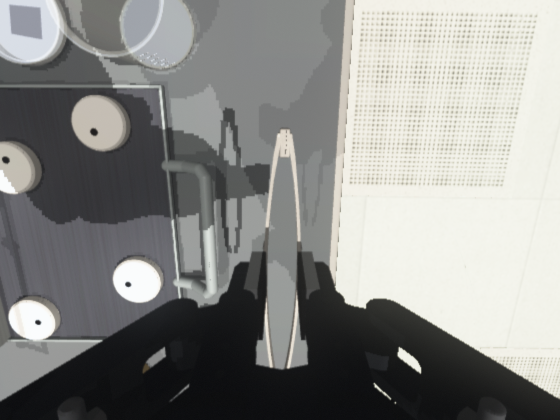

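```bash
python3 -m inch '[{"dp":[-0.002,0,0.03],"spin":1},{"dp":[-0.002,0,0.06],"spin":1},{"dp":[-0.002,0,0.09],"spin":1},{"dp":[-0.002,0,0.112],"spin":1},{"dp":[-0.002,0,0.118],"spin":1}]';python3 -m inch '[{"dp":[0,0,0.004],"spin":0},{"dp":[0,0,0.006],"spin":0}]';python3 -c "
from h import *
go(.545,.295,-.018,180)"
```

```text
clock: 8.05
position: [0.5424, 0.2932, -0.0073]
eef_rot: [-3.137, -0.017, 3.137]
ft_force: [0.1, 1.1, 0.1]
width: 0.0144
clock: 8.25
position: [0.5422, 0.2932, -0.0134]
eef_rot: [-3.137, -0.017, 3.136]
ft_force: [-0.5, 0.0, -0.8]
width: 0.0148
dp [-0.0028, 0.0018, 0.0046] spin -0.31 | pos [ 0.5422  0.2932 -0.0134] yaw 179.7
```

```bash
python3 -m inch '[{"dp":[0,0,0.002],"spin":0},{"dp":[0,0,0.004],"spin":0},{"dp":[0,0,0.005],"spin":0}]';python3 -m inch '[{"dp":[0,0,0.001],"spin":0},{"dp":[0,0,0.001],"spin":0}]'
```

```text
clock: 8.55
position: [0.5424, 0.2933, -0.0179]
eef_rot: [-3.137, -0.016, 3.136]
ft_force: [-0.1, 0.2, -0.2]
width: 0.0144
clock: 8.75
position: [0.5425, 0.2934, -0.0187]
eef_rot: [-3.137, -0.016, 3.136]
ft_force: [-0.5, -1.0, -0.4]
width: 0.0144
```

Near the mat, so release to a 35 mm opening and rise.

```bash
python3 -m inch '[{"dp":[0,0,0],"spin":0},{"dp":[0,0,0],"spin":0},{"dp":[0,0,0],"spin":0}]' -0.2;python3 -m inch '[{"dp":[0,0,-0.02],"spin":0},{"dp":[0,0,-0.06],"spin":0},{"dp":[0,0,-0.1],"spin":0},{"dp":[0,0,-0.13],"spin":0},{"dp":[0,0,-0.13],"spin":0}]'; python3 -c "
from h import *
snap('wrist','w8'); snap('top','t8'); go(.568,.235,.10,181)"
```

```text
clock: 9.05
position: [0.5426, 0.2934, -0.0186]
eef_rot: [-3.137, -0.016, 3.136]
ft_force: [0.1, 0.3, -0.7]
width: 0.0342
clock: 9.55
position: [0.5467, 0.2948, 0.1162]
eef_rot: [-3.14, -0.009, 3.136]
ft_force: [0.4, 0.3, 0.0]
width: 0.0341
dp [-0.0236, -0.0589, 0.0118] spin -1.31 | pos [0.5448 0.2941 0.1119] yaw 179.7
```

View pics/w8.png

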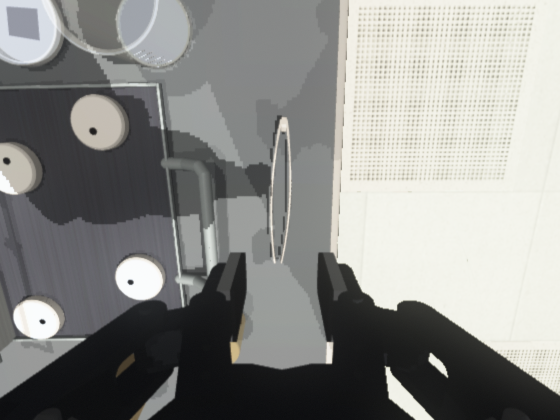

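View pics/t8.png

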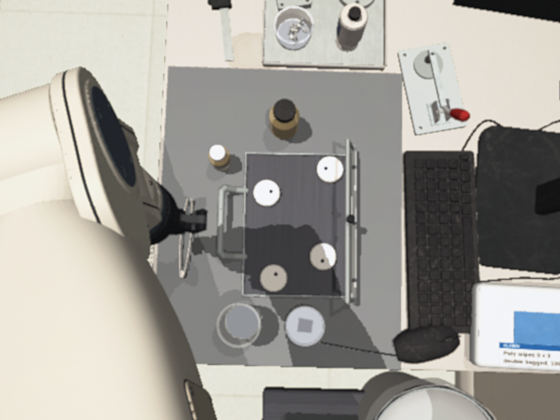

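```bash
python3 -c "
from h import *
P=np.load('pics/w8.npy')
for uv,z in [((284,122),.01),((279,262),.01),((281,190),.01),((208,225),.038),((337,200),.003)]: print(uv,ray('wrist',uv,z,P).round(4))
"; python3 -m inch '[{"dp":[-0.012,-0.03,0],"spin":-1.3},{"dp":[-0.0235,-0.059,0.01],"spin":-1.3},{"dp":[-0.0235,-0.059,0.02],"spin":-1.3},{"dp":[-0.0235,-0.059,0.03],"spin":-1.3},{"dp":[-0.0235,-0.059,0.03],"spin":-1.3}]' -0.28; python3 -c "
from h import *
snap('wrist','w9'); 
P=np.load('pics/w9.npy')
go(.568,.235,-.002,181)"
```

```text
(284, 122) [0.4817 0.297  0.01  ]
(279, 262) [0.6075 0.292  0.01  ]
(281, 190) [0.5389 0.2942 0.01  ]
(208, 225) [0.5612 0.2352 0.038 ]
(337, 200) [0.55   0.3446 0.003 ]
clock: 10.15
position: [0.5661, 0.2349, 0.0793]
eef_rot: [-3.137, -0.018, -3.124]
ft_force: [-0.6, 0.8, 0.2]
width: 0.0306
dp [-0.0029, 0.0, 0.0824] spin 0.03 | pos [0.5665 0.2353 0.0804] yaw -179.0
```

View pics/w9.png

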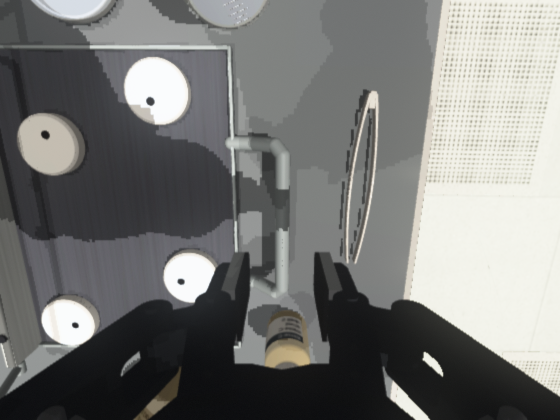

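The bar is at px x≈282, centred between the fingers, and the tweezers are clear to the right. Descending.

```bash
python3 -m inch '[{"dp":[-0.002,0,0.025],"spin":0},{"dp":[-0.002,0,0.05],"spin":0},{"dp":[-0.002,0,0.07],"spin":0},{"dp":[-0.002,0,0.08],"spin":0},{"dp":[-0.002,0,0.08],"spin":0}]'; python3 -m inch '[{"dp":[0,0,0],"spin":0},{"dp":[0,0,0],"spin":0},{"dp":[0,0,0],"spin":0},{"dp":[0,0,0],"spin":0}]' -1;python3 -c "
from h import *
print(r.read_state()['torque'])
snap('wrist','w10')"
```

```text
clock: 10.7
position: [0.5663, 0.2354, -0.0006]
eef_rot: [-3.137, -0.019, -3.123]
ft_force: [0.1, -0.7, 0.0]
width: 0.0308
clock: 11.1
position: [0.5668, 0.2359, 0.0005]
eef_rot: [-3.138, -0.017, -3.123]
ft_force: [-1.3, 1.2, 7.1]
width: 0.0078
[ 0.36789545  0.34646288 -0.07367876]
```

View pics/w10.png

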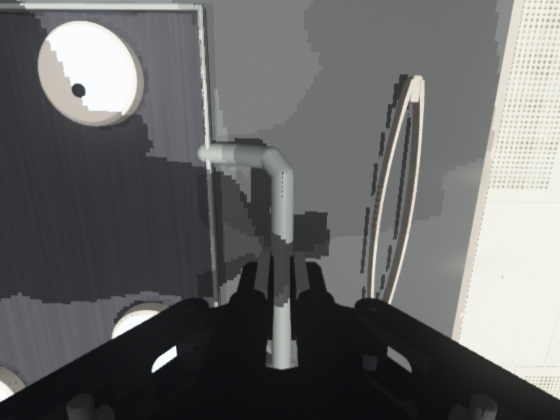

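Width reads 7.8 mm with a 7 N upward push, so the tips are only pinching the top of the bar. The real fingertips sit about 30 mm behind the reported TCP, consistent with the pad gap in the views. I'll reopen and go deeper.

```bash
python3 -m inch '[{"dp":[0,0,0],"spin":0},{"dp":[0,0,0],"spin":0},{"dp":[0,0,0],"spin":0}]' -0.28; python3 -m inch '[{"dp":[0,0,0.004],"spin":0},{"dp":[0,0,0.008],"spin":0},{"dp":[0,0,0.012],"spin":0},{"dp":[0,0,0.012],"spin":0}]';  python3 -m inch '[{"dp":[0,0,0],"spin":0},{"dp":[0,0,0],"spin":0},{"dp":[0,0,0],"spin":0},{"dp":[0,0,0],"spin":0}]' -1;python3 -c "
from h import *
snap('wrist','w11')"
```

```text
clock: 11.45
position: [0.5668, 0.2357, 0.0005]
eef_rot: [-3.138, -0.017, -3.123]
ft_force: [-0.5, 1.1, 0.0]
width: 0.0306
clock: 11.85
position: [0.5661, 0.2355, -0.0124]
eef_rot: [-3.138, -0.019, -3.123]
ft_force: [-1.1, 0.5, -0.5]
width: 0.0308
clock: 12.25
position: [0.566, 0.2356, -0.0124]
eef_rot: [-3.138, -0.019, -3.123]
ft_force: [-0.9, 0.3, -1.9]
width: 0.0076
```

View pics/w11.png

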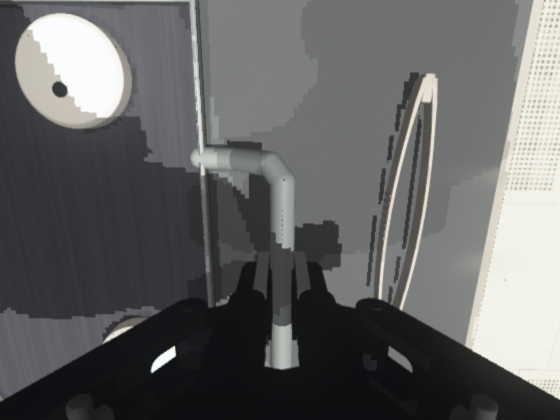

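Same width, only −1.9 N vertical now, and the bar is well inside the pads. Start tipping along the arc (0→10°).

```bash
python3 -m inch '[{"dp":[0,-0.0012,-0.0075],"spin":0},{"dp":[0,-0.0027,-0.015],"spin":0},{"dp":[0,-0.0045,-0.022],"spin":0},{"dp":[0,-0.0065,-0.03],"spin":0},{"dp":[0,-0.0088,-0.037],"spin":0}]';python3 -c "
from h import *
d=np.radians(8.47+15);print(.2356-.215+.2174*np.cos(d), -.0124-.032+.2174*np.sin(d))
go(.566,.220,.0422,181)"
```

```text
clock: 12.8
position: [0.5669, 0.2267, 0.0255]
eef_rot: [-3.138, -0.019, -3.123]
ft_force: [-0.1, -0.4, -3.8]
width: 0.0082
0.22001422259577433 0.04218364641503026
dp [0.0014, -0.0067, -0.0166] spin 0.07 | pos [0.5669 0.2267 0.0255] yaw -178.9
```

```bash
python3 -m inch '[{"dp":[0.001,-0.0025,-0.007],"spin":0},{"dp":[0.001,-0.0053,-0.014],"spin":0},{"dp":[0.001,-0.0083,-0.021],"spin":0},{"dp":[0.001,-0.0116,-0.028],"spin":0},{"dp":[0.001,-0.0151,-0.0347],"spin":0}]';python3 -c "
from h import *
d=np.radians(8.47+25);print(.2356-.215+.2174*np.cos(d), -.0124-.032+.2174*np.sin(d))
go(.566,.202,.0755,181)
snap('top','t12');snap('scene','s12')"
```

```text
clock: 13.3
position: [0.5667, 0.2116, 0.0608]
eef_rot: [-3.138, -0.019, -3.123]
ft_force: [-0.5, 1.0, -4.2]
width: 0.0078
0.20194958005749292 0.07549616262821326
dp [0.0012, -0.0096, -0.0146] spin 0.07 | pos [0.5667 0.2116 0.0608] yaw -178.9
```

View pics/s12.png

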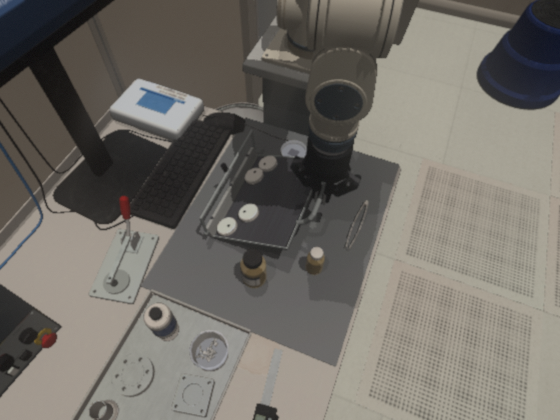

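```bash
python3 -m inch '[{"dp":[0.001,-0.0037,-0.0066],"spin":0},{"dp":[0.001,-0.0077,-0.0131],"spin":0},{"dp":[0.001,-0.0119,-0.0194],"spin":0},{"dp":[0.001,-0.0163,-0.0256],"spin":0},{"dp":[0.001,-0.0209,-0.0316],"spin":0}]';python3 -c "
from h import *
im=snap('top','t13');
cv2.imwrite('pics/t13c.png',cv2.resize(im[110:330,150:400,::-1],None,fx=3,fy=2.7,interpolation=2))"
```

```text
clock: 13.9
position: [0.5673, 0.1902, 0.0936]
eef_rot: [-3.138, -0.017, -3.123]
ft_force: [-0.3, -0.7, -4.1]
width: 0.0078
```

View pics/t13c.png

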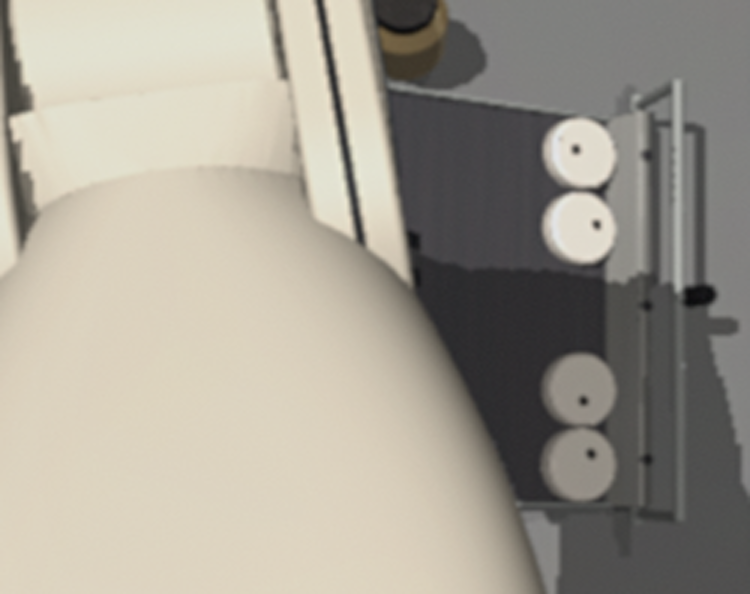

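All four pucks lie in a line against the fence, with centres at crop x≈580 and right edges at the fence's inner face. Lowering along the same arc.

```bash
python3 -m inch '[{"dp":[0,0,0],"spin":0},{"dp":[0,0,0],"spin":0}]';python3 -m inch '[{"dp":[0,0.0046,0.006],"spin":0},{"dp":[0,0.009,0.0122],"spin":0},{"dp":[0,0.0132,0.0185],"spin":0},{"dp":[0,0.0172,0.025],"spin":0},{"dp":[0,0.0209,0.0316],"spin":0}]';python3 -c "
from h import *
d=np.radians(8.47+10);print(.2356-.215+.2174*np.cos(d), -.0124-.032+.2174*np.sin(d))
go(.566,.2268,.0245,181)"
```

```text
clock: 14.15
position: [0.5678, 0.1895, 0.0947]
eef_rot: [-3.138, -0.016, -3.124]
ft_force: [-1.2, 0.8, -2.9]
width: 0.0079
clock: 14.65
position: [0.5672, 0.211, 0.0625]
eef_rot: [-3.138, -0.015, -3.124]
ft_force: [2.9, 2.1, 0.3]
width: 0.008
0.22680165328710009 0.024474074815321954
dp [0.0004, 0.016, 0.038] spin 0.03 | pos [0.5672 0.211  0.0625] yaw -179.0
```

```bash
python3 -c "
from h import *
for _ in range(2):
  im=snap('scene','s14'); s=r.read_state();print(s['ft_force'],s['position'],s['width'])
cv2.imwrite('pics/s14c.png',cv2.resize(im[110:300,190:390,::-1],None,fx=3,fy=3,interpolation=2))"
```

```text
[1.2152225  2.96753668 0.21844072] [0.56672151 0.21140526 0.06153103] 0.007799900909152011
[1.61372738 2.43694758 1.27208756] [0.56669364 0.21107715 0.06209375] 0.00783267849937557
```

View pics/s14c.png

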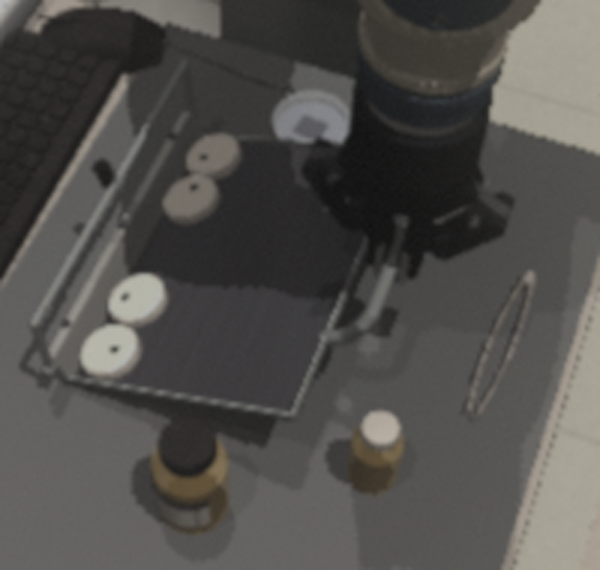

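```bash
python3 -m inch '[{"dp":[0,0.0035,0.0067],"spin":0},{"dp":[0,0.007,0.014],"spin":0},{"dp":[0,0.010,0.021],"spin":0},{"dp":[0,0.013,0.028],"spin":0},{"dp":[0,0.0155,0.036],"spin":0}]';python3 -c "
from h import *
d=np.radians(8.47+2);print(.2356-.215+.2174*np.cos(d), -.0124-.032+.2174*np.sin(d))
go(.566,.2344,-.0049,181)"
```

```text
clock: 15.25
position: [0.5658, 0.227, 0.0254]
eef_rot: [-3.139, -0.016, -3.123]
ft_force: [1.0, 4.4, 0.6]
width: 0.0079
0.2343803315397394 -0.004893926457326676
dp [-0.0009, 0.0075, 0.0303] spin 0.07 | pos [0.5658 0.227  0.0254] yaw -178.9
```

```bash
python3 -m inch '[{"dp":[0,0.0023,0.007],"spin":0},{"dp":[0,0.0043,0.0145],"spin":0},{"dp":[0,0.006,0.0215],"spin":0},{"dp":[0,0.0072,0.027],"spin":0},{"dp":[0,0.0077,0.0305],"spin":0}]';python3 -c "
from h import *
go(.566,.2356,-.0124,181)"
```

```text
clock: 15.75
position: [0.5649, 0.2344, -0.0058]
eef_rot: [-3.138, -0.017, -3.123]
ft_force: [0.2, 1.8, -0.8]
width: 0.0079
dp [-0.0012, 0.0012, 0.0066] spin 0.06 | pos [ 0.5649  0.2344 -0.0058] yaw -178.9
```

```bash
python3 -m inch '[{"dp":[-0.001,0.0003,0.002],"spin":0},{"dp":[-0.001,0.0006,0.004],"spin":0},{"dp":[-0.001,0.001,0.0055],"spin":0},{"dp":[-0.001,0.0012,0.0065],"spin":0},{"dp":[-0.001,0.0012,0.0065],"spin":0}]';python3 -c "
from h import *
go(.566,.2356,-.0124,181)"
```

```text
clock: 16.25
position: [0.5657, 0.2357, -0.0103]
eef_rot: [-3.139, -0.016, -3.123]
ft_force: [-6.9, -0.5, 16.5]
width: 0.0075
dp [-0.0003, -0.0001, 0.0021] spin 0.06 | pos [ 0.5657  0.2357 -0.0103] yaw -178.9
```

```bash
python3 -m inch '[{"dp":[0,0,-0.001],"spin":0},{"dp":[0,0,-0.001],"spin":0}]'; python3 -m inch '[{"dp":[0,0,0],"spin":0},{"dp":[0,0,0],"spin":0},{"dp":[0,0,0],"spin":0}]' -0.28; python3 -m inch '[{"dp":[0,0,-0.03],"spin":0},{"dp":[0,0,-0.07],"spin":0},{"dp":[0,0,-0.12],"spin":0},{"dp":[0,0,-0.17],"spin":0},{"dp":[0,0,-0.18],"spin":0}]';python3 -c "
from h import *
im=snap('top','t16');snap('wrist','w16')
cv2.imwrite('pics/t16c.png',cv2.resize(im[110:330,150:400,::-1],None,fx=3,fy=2.7,interpolation=2))"
```

```text
clock: 16.45
position: [0.5659, 0.2352, -0.0089]
eef_rot: [-3.138, -0.015, -3.123]
ft_force: [0.3, -1.6, -3.7]
width: 0.0078
clock: 16.75
position: [0.5659, 0.2353, -0.0091]
eef_rot: [-3.138, -0.016, -3.123]
ft_force: [0.5, -0.1, 0.0]
width: 0.0307
clock: 17.25
position: [0.5708, 0.2367, 0.1771]
eef_rot: [-3.141, -0.007, -3.123]
ft_force: [1.1, -1.0, 0.0]
width: 0.0306
```

View pics/t16c.png

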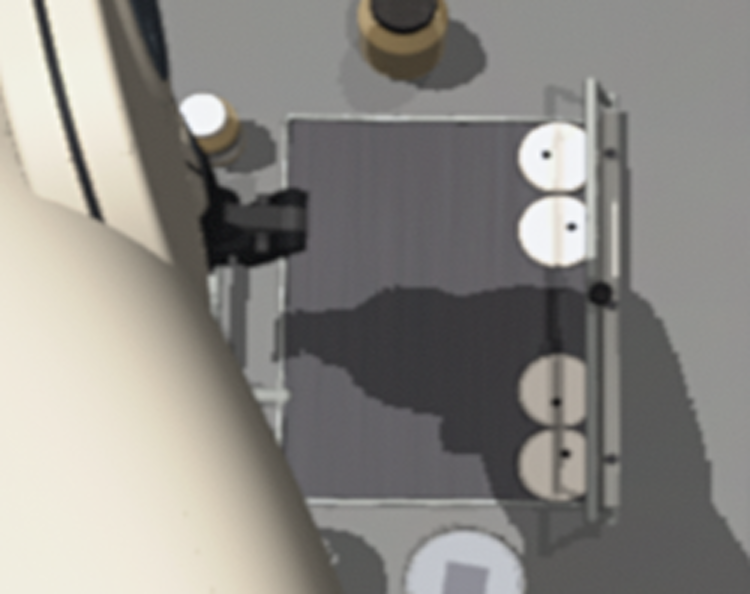

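View pics/w16.png

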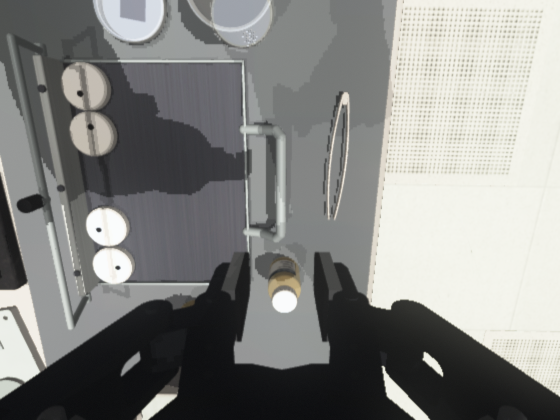

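```bash
python3 -c "
from h import *
f=lambda u,v:(u/3+150,v/2.7+110)
for u,v in [(519,157),(519,231),(519,390),(519,464)]: print(ray('top',f(u,v),.022).round(4))
print(ray('top',f(286,117),.0155),ray('top',f(600,292),.098))
P=np.load('pics/w16.npy')
for uv in [(83,86),(92,134),(107,227),(112,264)]: print(ray('wrist',uv,.022,P).round(4))
go(.570,-.012,.16,181)"
```

```text
[0.6613 0.0737 0.022 ]
[0.616  0.0728 0.022 ]
[0.5204 0.0709 0.022 ]
[0.4767 0.07   0.022 ]
[0.68371833 0.20200011 0.0155    ] [0.57104895 0.03780364 0.098     ]
[0.4775 0.0488 0.022 ]
[0.5214 0.051  0.022 ]
[0.6172 0.0531 0.022 ]
[0.6599 0.053  0.022 ]
dp [0.0041, -0.2483, 0.0135] spin 0.05 | pos [0.5697 0.2363 0.1729] yaw -179.0
```

```bash
python3 -m inch '[{"dp":[0.002,-0.05,0],"spin":0},{"dp":[0.002,-0.1,0],"spin":0},{"dp":[0.002,-0.15,0],"spin":0},{"dp":[0.003,-0.2,0],"spin":0},{"dp":[0.004,-0.248,0]}]' -1; python3 -c "
from h import *
go(.570,-.012,.055,181)"
```

```text
dp [0.0029, -0.248, 0.1185] spin 0.05 | pos [0.5697 0.2363 0.1729] yaw -179.0$[4]: bad value
```

```bash
python3 -m inch '[{"dp":[0.002,-0.05,0],"spin":0},{"dp":[0.002,-0.1,0],"spin":0},{"dp":[0.002,-0.15,0],"spin":0},{"dp":[0.003,-0.2,0],"spin":0},{"dp":[0.004,-0.248,0],"spin":0}]' -1; python3 -c "
from h import *
go(.570,-.012,.055,181)"
```

```text
clock: 17.85
position: [0.569, -0.0135, 0.1711]
eef_rot: [-3.14, -0.015, -3.123]
ft_force: [0.4, 0.6, -0.9]
width: 0.0002
dp [-0.0027, 0.0016, 0.1161] spin 0.06 | pos [ 0.569  -0.0135  0.1711] yaw -178.9
```

```bash
python3 -m inch '[{"dp":[-0.002,0,0.04],"spin":0},{"dp":[-0.002,0,0.075],"spin":0},{"dp":[-0.002,0,0.105],"spin":0},{"dp":[-0.002,0,0.113],"spin":0},{"dp":[-0.002,0,0.113],"spin":0}]'; python3 -c "
from h import *
im=snap('scene','s17');s=r.read_state();print(s['position'],s['ft_force'],proj('scene',s['position']),proj('scene',s['position']+[0,0,.03]))
cv2.imwrite('pics/s17c.png',cv2.resize(im[110:300,170:370,::-1],None,fx=3,fy=3,interpolation=2))"
```

```text
clock: 18.35
position: [0.568, -0.0134, 0.0561]
eef_rot: [-3.141, -0.019, -3.123]
ft_force: [0.2, -0.5, 1.0]
width: 0.0
[ 0.56907172 -0.01343775  0.05770094] [ 0.0101616  -0.29331855  0.89584978] [219.32491006 175.78001078] [217.69601404 166.95097784]
```

View pics/s17c.png

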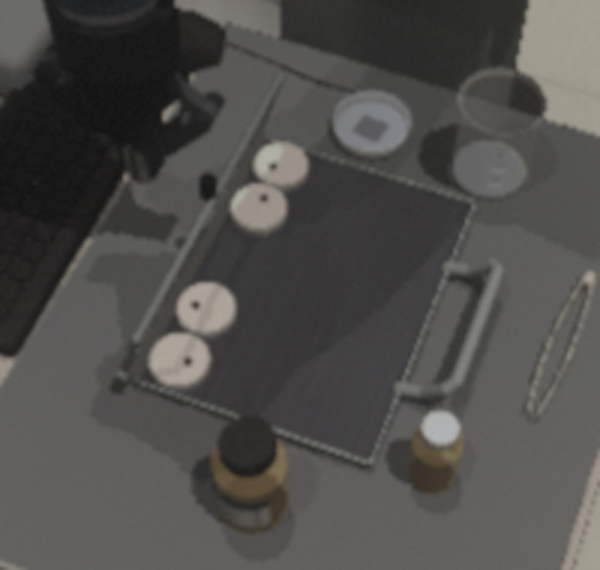

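```bash
python3 -m inch '[{"dp":[0,0.012,0],"spin":0},{"dp":[0,0.024,0],"spin":0},{"dp":[0,0.036,0],"spin":0},{"dp":[0,0.048,0],"spin":0},{"dp":[0,0.06,0],"spin":0}]'; python3 -c "
from h import *
im=snap('scene','s18');s=r.read_state();print(s['position'],s['ft_force'])
cv2.imwrite('pics/s18c.png',cv2.resize(im[110:300,170:370,::-1],None,fx=3,fy=3,interpolation=2))"
```

```text
clock: 18.9
position: [0.568, 0.048, 0.058]
eef_rot: [-3.14, -0.016, -3.122]
ft_force: [0.4, 0.3, 0.5]
width: 0.0001
[0.56776809 0.04939471 0.05790616] [-0.31424568  0.86419845  0.54122711]
```

View pics/s18c.png

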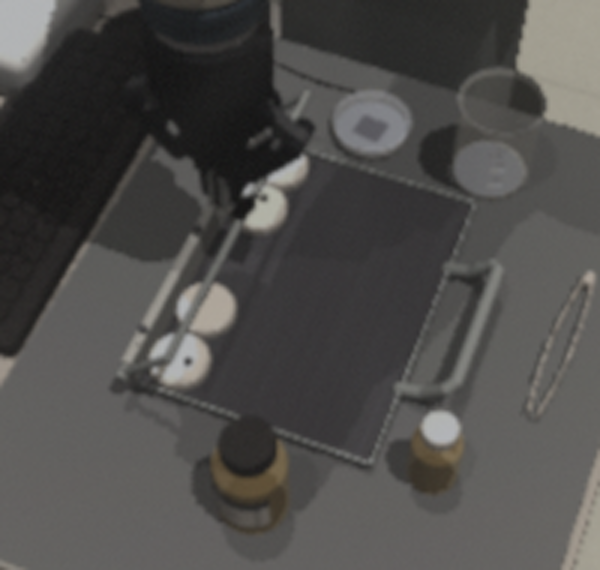

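```bash
python3 -m inch '[{"dp":[-0.001,-0.004,-0.02],"spin":0},{"dp":[-0.001,0,-0.04],"spin":0},{"dp":[-0.001,0.013,-0.045],"spin":0},{"dp":[-0.001,0.026,-0.045],"spin":0},{"dp":[-0.001,0.026,-0.045],"spin":0}]'; python3 -c "
from h import *
im=snap('scene','s19');s=r.read_state();print(s['position'],s['ft_force']);snap('top','t19')
cv2.imwrite('pics/s19c.png',cv2.resize(im[110:300,170:370,::-1],None,fx=3,fy=3,interpolation=2))"
```

```text
clock: 19.45
position: [0.5684, 0.0774, 0.1021]
eef_rot: [-3.142, -0.017, -3.119]
ft_force: [-0.8, -0.0, -0.1]
width: 0.0001
[0.56828746 0.07667372 0.10187168] [0.36072405 0.34796464 1.11390598]
```

View pics/s19c.png

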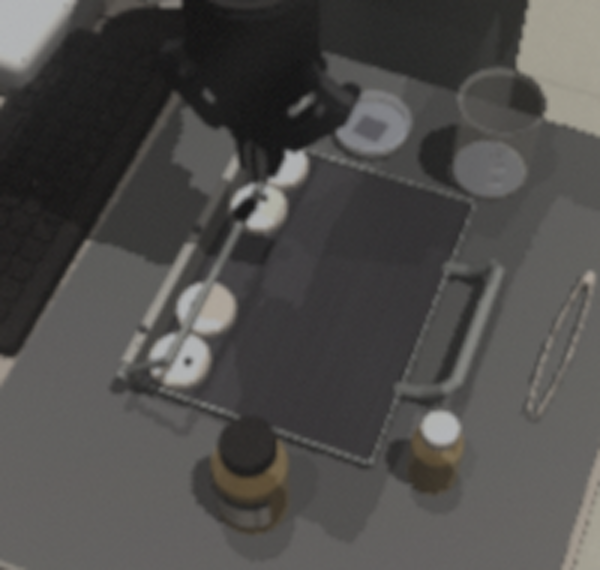

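View pics/t19.png

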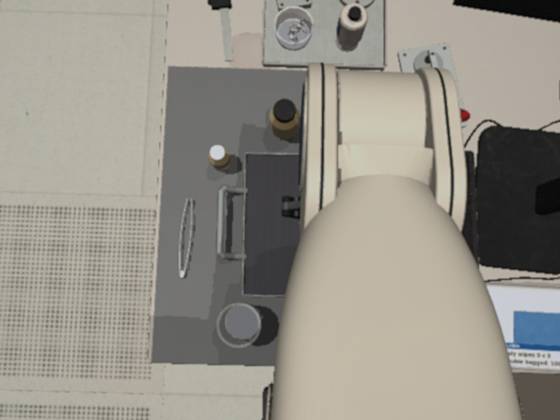

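```bash
python3 -m inch '[{"dp":[-0.001,0,0.02],"spin":0},{"dp":[-0.001,0.001,0.035],"spin":0},{"dp":[-0.001,0.002,0.05],"spin":0},{"dp":[-0.001,0.003,0.063],"spin":0},{"dp":[-0.001,0.004,0.075],"spin":0}]'; python3 -c "
from h import *
im=snap('scene','s20');s=r.read_state();print(s['position'],s['ft_force'])
cv2.imwrite('pics/s20c.png',cv2.resize(im[110:300,170:370,::-1],None,fx=3,fy=3,interpolation=2))"
```

```text
clock: 20.05
position: [0.5679, 0.0813, 0.0261]
eef_rot: [3.14, -0.017, -3.119]
ft_force: [0.5, 6.5, 3.4]
width: -0.0001
[0.56706084 0.0811483  0.02416777] [ 2.83847236  5.24228925 -0.52771735]
```

View pics/s20c.png

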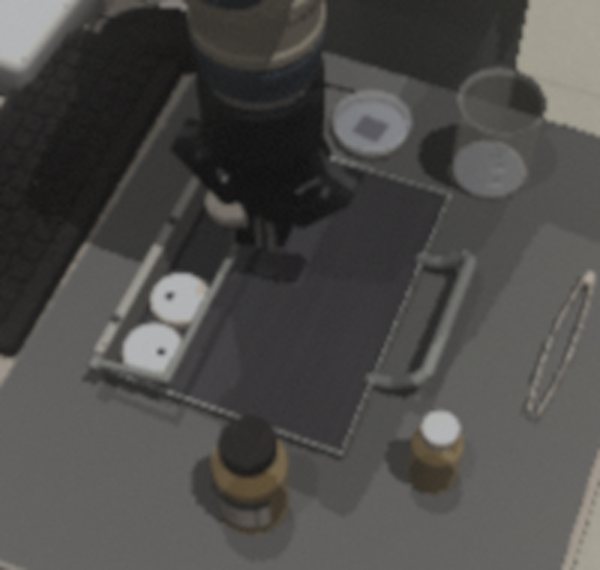

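```bash
python3 -m inch '[{"dp":[0.001,0.001,-0.02],"spin":0},{"dp":[0.001,0.001,-0.05],"spin":0},{"dp":[0.001,0.03,-0.09],"spin":0},{"dp":[0.001,0.06,-0.12],"spin":0},{"dp":[0.001,0.09,-0.14],"spin":0}]'; python3 -c "
from h import *
im=snap('scene','s21');s=r.read_state();print(s['position'],s['ft_force']);snap('wrist','w21')
cv2.imwrite('pics/s21c.png',cv2.resize(im[110:300,170:370,::-1],None,fx=3,fy=3,interpolation=2))"
```

```text
clock: 20.6
position: [0.5672, 0.1714, 0.1661]
eef_rot: [3.14, -0.018, -3.12]
ft_force: [1.2, 0.9, -1.1]
width: 0.0001
[0.56773208 0.17541251 0.16857904] [-1.30026809  1.83412429  1.19153441]
```

View pics/s21c.png

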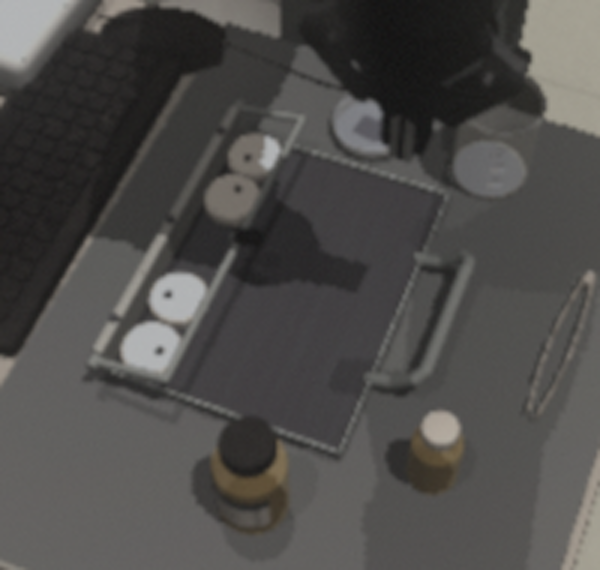

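View pics/w21.png

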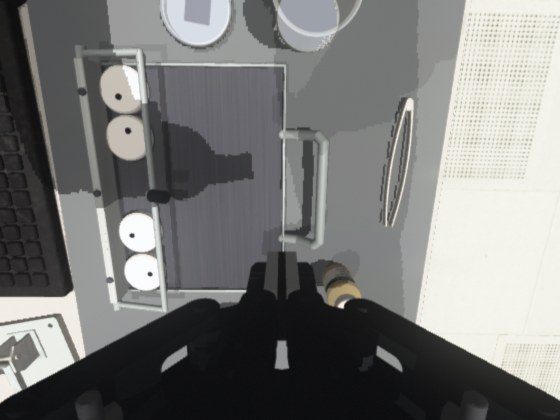

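```bash
python3 -c "
from h import *
P=np.load('pics/w21.npy')
for uv in [(286,64),(283,290)]: print('rim',ray('wrist',uv,.0155,P).round(4))
print('bar',ray('wrist',(320,190),.038,P).round(4))
for z in (.03,.04,.05,.06): print(z,'knob wrist',ray('wrist',(159,196),z,P).round(4),'scene',ray('scene',(249/3+170,233/3+110),z).round(4))
for uv in [(123,90),(129,138),(139,232),(143,272)]: print('puck',ray('wrist',uv,.022,P).round(4))
for uv in [(314/3+170+0,0)]: pass
a=cv2.imread('pics/w21.png')[30:330,60:300]; cv2.imwrite('pics/w21c.png',cv2.resize(a,None,fx=2,fy=2,interpolation=2))
"
```

```text
rim [0.4512 0.1774 0.0155]
rim [0.6835 0.1805 0.0155]
bar [0.5639 0.2124 0.038 ]
0.03 knob wrist [0.5753 0.0565 0.03  ] scene [0.5524 0.0566 0.03  ]
0.04 knob wrist [0.5728 0.0603 0.04  ] scene [0.5588 0.0599 0.04  ]
0.05 knob wrist [0.5703 0.064  0.05  ] scene [0.5653 0.0632 0.05  ]
0.06 knob wrist [0.5678 0.0678 0.06  ] scene [0.5717 0.0665 0.06  ]
puck [0.4778 0.0284 0.022 ]
puck [0.521  0.0294 0.022 ]
puck [0.616 0.03  0.022]
puck [0.6615 0.0299 0.022 ]
```

View pics/w21c.png

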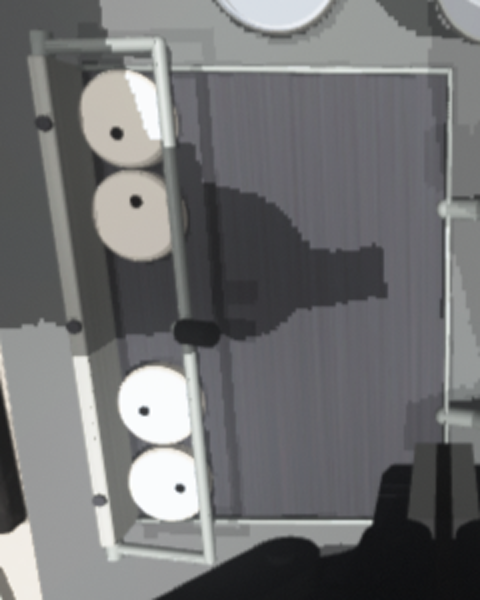

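```bash
python3 -c "
from h import *
go(.568,.060,.10,181)"; python3 -m inch '[{"dp":[-0.001,-0.04,0],"spin":0},{"dp":[-0.001,-0.08,0],"spin":0},{"dp":[-0.001,-0.115,0.02],"spin":0},{"dp":[-0.001,-0.115,0.05],"spin":0},{"dp":[-0.001,-0.115,0.07],"spin":0}]'; python3 -c "
from h import *
im=snap('scene','s22');s=r.read_state();print(s['position'],s['ft_force']);go(.568,.060,.04,181)
cv2.imwrite('pics/s22c.png',cv2.resize(im[110:300,170:370,::-1],None,fx=3,fy=3,interpolation=2))"
```

```text
dp [0.0015, -0.1138, 0.0663] spin 0.43 | pos [0.5677 0.1736 0.1666] yaw -178.6
clock: 21.2
position: [0.5692, 0.0567, 0.0933]
eef_rot: [3.139, -0.019, -3.119]
ft_force: [-0.6, 0.2, -0.2]
width: -0.0001
[0.56777365 0.05732247 0.09051072] [-0.21687727 -0.57452787 -2.6214771 ]
dp [-0.0014, 0.0025, 0.0505] spin 0.31 | pos [0.5678 0.0573 0.0905] yaw -178.7
```

View pics/s22c.png

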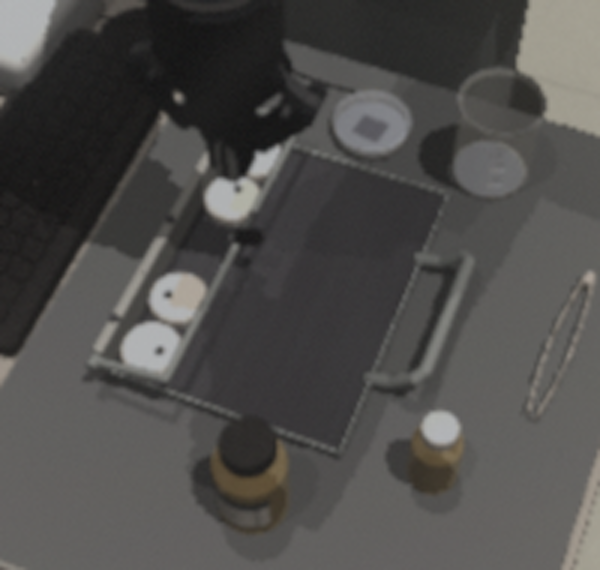

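```bash
python3 -m inch '[{"dp":[0,0.002,0.015],"spin":0},{"dp":[0,0.003,0.03],"spin":0},{"dp":[0,0.003,0.042],"spin":0},{"dp":[0,0.003,0.052],"spin":0},{"dp":[0,0.003,0.052],"spin":0}]'; python3 -m inch '[{"dp":[0,0,0.005],"spin":0},{"dp":[0,0,0.01],"spin":0}]'; python3 -c "
from h import *
im=snap('scene','s23');s=r.read_state();print(s['position'],s['ft_force'])
cv2.imwrite('pics/s23c.png',cv2.resize(im[110:300,170:370,::-1],None,fx=3,fy=3,interpolation=2))"
```

```text
clock: 21.75
position: [0.5657, 0.0603, 0.0372]
eef_rot: [3.138, -0.025, -3.119]
ft_force: [1.0, 0.7, 0.0]
width: -0.0002
clock: 21.95
position: [0.5658, 0.0603, 0.0274]
eef_rot: [3.139, -0.024, -3.119]
ft_force: [-0.2, -0.1, 0.1]
width: 0.0001
[0.56535196 0.06032087 0.02655728] [-0.48446497  0.01243823 -0.9982053 ]
```

View pics/s23c.png

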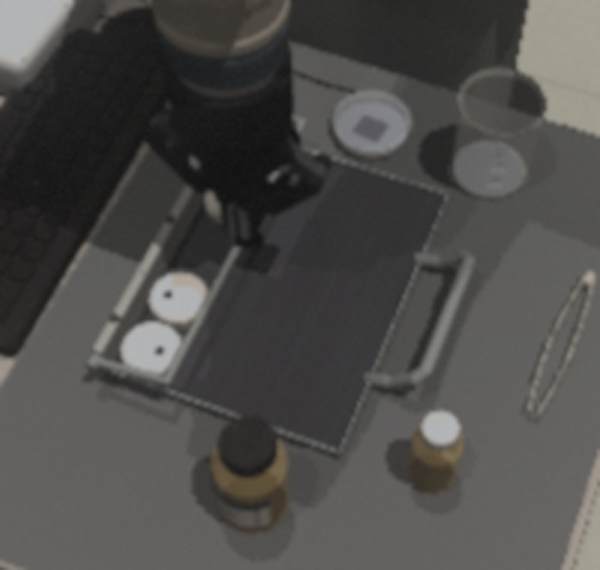

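```bash
python3 -m inch '[{"dp":[0,0,0.004],"spin":0},{"dp":[0,0,0.008],"spin":0},{"dp":[0,0,0.012],"spin":0},{"dp":[0,0,0.012],"spin":0}]'; python3 -c "
from h import *
im=snap('scene','s24');s=r.read_state();print(s['position'],s['ft_force'])
cv2.imwrite('pics/s24c.png',cv2.resize(im[110:300,170:370,::-1],None,fx=3,fy=3,interpolation=2))"
```

```text
clock: 22.4
position: [0.5647, 0.0604, 0.014]
eef_rot: [3.138, -0.026, -3.119]
ft_force: [-0.5, -0.1, -0.4]
width: -0.0004
[0.56484519 0.06036223 0.01431214] [-0.36723347 -0.76204045 -0.48159769]
```

View pics/s24c.png

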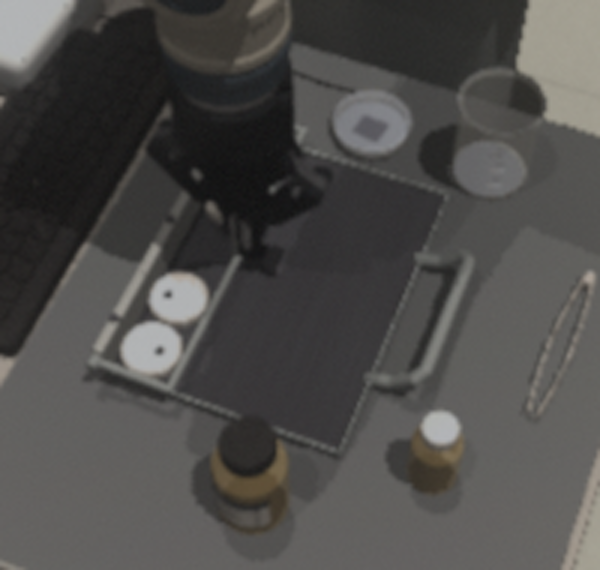

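```bash
python3 -m inch '[{"dp":[-0.001,0,0.003],"spin":0},{"dp":[-0.002,0,0.006],"spin":0},{"dp":[-0.002,0,0.008],"spin":0},{"dp":[-0.002,0,0.008],"spin":0}]'; python3 -m inch '[{"dp":[0,0,0.003],"spin":0},{"dp":[0,0,0.003],"spin":0}]';python3 -m inch '[{"dp":[0,0,0.003],"spin":0},{"dp":[0,0,0.003],"spin":0}]'
```

```text
clock: 22.85
position: [0.5665, 0.0605, 0.0058]
eef_rot: [3.138, -0.026, -3.119]
ft_force: [0.2, -0.2, -0.3]
width: 0.0003
clock: 23.05
position: [0.5661, 0.0604, 0.0025]
eef_rot: [3.138, -0.027, -3.119]
ft_force: [0.3, -0.3, 0.6]
width: -0.0
clock: 23.25
position: [0.5666, 0.0605, 0.0011]
eef_rot: [3.139, -0.025, -3.119]
ft_force: [-5.0, 0.3, 15.1]
width: 0.0003
```

Firm stop (15 N) at the height expected for the closed knob. Now retreat and look.

```bash
python3 -m inch '[{"dp":[0,0,-0.02],"spin":0},{"dp":[0,0,-0.06],"spin":0},{"dp":[0,0.03,-0.1],"spin":0},{"dp":[0,0.07,-0.14],"spin":0},{"dp":[0,0.11,-0.17],"spin":0}]'; python3 -c "
from h import *
im=snap('scene','s25');snap('wrist','w25')
cv2.imwrite('pics/s25c.png',cv2.resize(im[110:300,170:370,::-1],None,fx=3,fy=3,interpolation=2))
a=cv2.imread('pics/w25.png')[30:330,60:300]; cv2.imwrite('pics/w25c.png',cv2.resize(a,None,fx=2,fy=2,interpolation=2))"
```

```text
clock: 23.75
position: [0.5685, 0.1654, 0.1696]
eef_rot: [3.138, -0.023, -3.12]
ft_force: [2.3, -0.1, -0.0]
width: 0.0001
```

View pics/s25c.png

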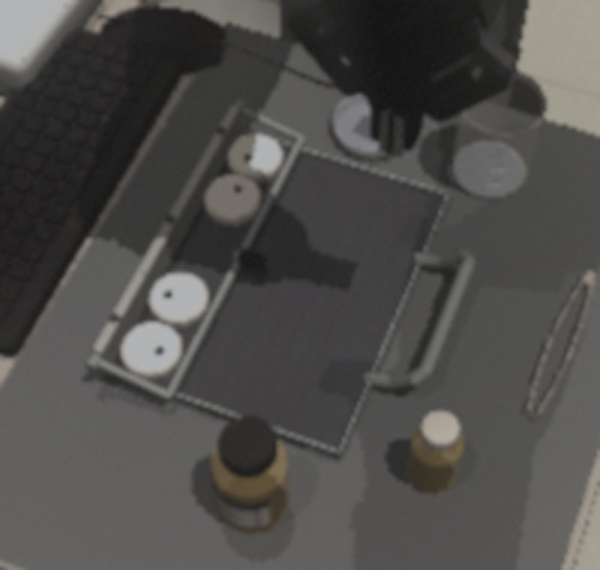

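View pics/w25.png

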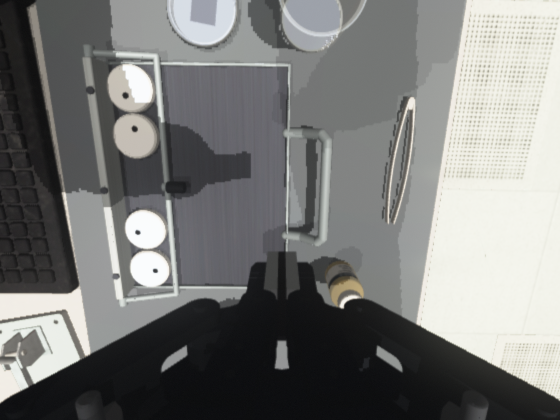

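```bash
python3 -c "
from h import *
P=np.load('pics/w25.npy')
print('rim',ray('wrist',(290,64),.0155,P).round(4),ray('wrist',(287,288),.0155,P).round(4))
for z in (.015,.02,.025,.03,.035,.04): print(z,'w',ray('wrist',(176,187),z,P).round(4),'s',ray('scene',(252.5/3+170,263/3+110),z).round(4),'barw',ray('wrist',(170,235),z-.004,P).round(4))
for uv in [(131,88),(136,136),(146,230),(151,269)]: print('puck',ray('wrist',uv,.022,P).round(4))
im=cv2.imread('pics/w25.png');print('ok')
a=im[30:330,70:300]; cv2.imwrite('pics/w25c.png',cv2.resize(a,None,fx=2.0,fy=2,interpolation=2))
go(.5,.3,.25,181)"
```

```text
rim [0.4516 0.1771 0.0155] [0.6853 0.1813 0.0155]
0.015 w [0.5719 0.0632 0.015 ] s [0.5664 0.0649 0.015 ] barw [0.6263 0.0521 0.011 ]
0.02 w [0.5708 0.0648 0.02  ] s [0.5695 0.0665 0.02  ] barw [0.6244 0.0538 0.016 ]
0.025 w [0.5697 0.0664 0.025 ] s [0.5726 0.068  0.025 ] barw [0.6225 0.0556 0.021 ]
0.03 w [0.5686 0.0679 0.03  ] s [0.5756 0.0696 0.03  ] barw [0.6206 0.0573 0.026 ]
0.035 w [0.5675 0.0695 0.035 ] s [0.5787 0.0712 0.035 ] barw [0.6188 0.059  0.031 ]
0.04 w [0.5664 0.0711 0.04  ] s [0.5817 0.0728 0.04  ] barw [0.6169 0.0608 0.036 ]
puck [0.4771 0.0294 0.022 ]
puck [0.5208 0.0299 0.022 ]
puck [0.6171 0.0312 0.022 ]
puck [0.6619 0.0327 0.022 ]
ok
dp [0.0676, 0.1333, -0.0763] spin 0.53 | pos [0.5697 0.1689 0.1718] yaw -178.5
```

View pics/w25c.png

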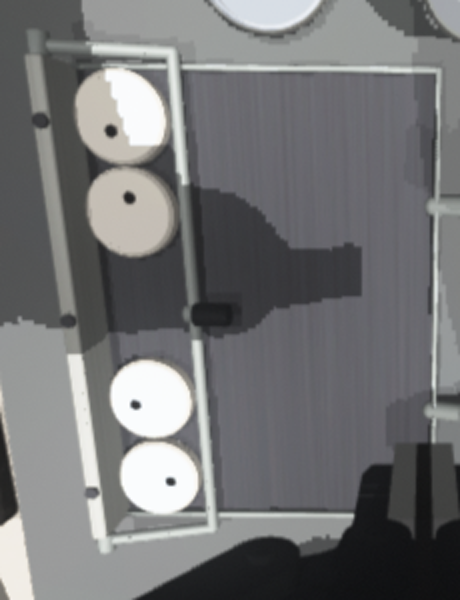

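```bash
python3 -m inch '[{"dp":[0,0.03,-0.03],"spin":0},{"dp":[0,0.06,-0.05],"spin":0},{"dp":[0,0.06,-0.05],"spin":0},{"dp":[0,0.06,-0.05],"spin":0},{"dp":[0,0.06,-0.05],"spin":0}]'; python3 -c "
from h import *
snap('scene','s26')
a=cv2.imread('pics/s25.png').astype(int);b=cv2.imread('pics/s26.png').astype(int)
print('diff tray left part',np.abs(a-b)[150:250,195:240].mean()); print(r.read_state()['ft_force'].round(2)); r.sign_off()"
```

```text
clock: 24.35
position: [0.5687, 0.2277, 0.2208]
eef_rot: [3.137, -0.02, -3.115]
ft_force: [0.9, 0.0, -0.8]
width: 0.0003
diff tray left part 7.074740740740741
[-0.63 -0.38 -0.48]
the job is handed in; nothing more can be done
```

View pics/s26.png

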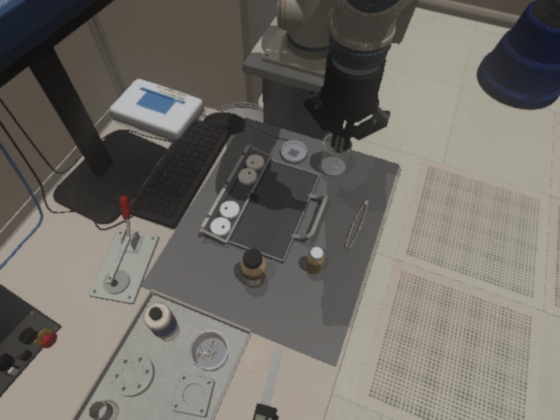

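I handed the job in at about 24 s, and my last camera checks show every part of the task done. I have no verdict from the system.

**What I did:** I laid the tweezers flat on the mat beyond the pull bar. I tipped the tray to about 30° until all four pucks lay against the fence, set it down, pushed the bail over and pressed it down to its stop.

**Last checks:**
- **Bail:** two camera views put the knob at about z = 0.0215 m, against 0.0235 m expected when closed. The downward press met a firm stop at 15 N.
- **Pucks:** their centres lie along the fence line to within about 2 mm.
- **Surroundings:** the tweezers lie flat, the gripper was clear with no load, and the bottles and dish are at their starting image positions. The beaker looked unmoved by eye; I did not measure it.

**What went wrong or disagreed:**
- **TCP offset:** the fingertips sit about 25–30 mm behind the reported TCP. The first tweezers grasp closed on nothing, and the first grip on the pull bar caught only its top. I redid both lower down.
- **Tray pushed:** my first press on the bail slipped off the end of the knob and slid the tray about 20 mm toward the keyboard. The pucks stayed on the fence, and the second press closed the bail.
- **Last image comparison:** it showed a small difference over the tray (mean 7 grey levels). I take this to be the arm's moving shadow, because the final picture looks unchanged.

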